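# Slide the loose spindle home in the stand

## Robot

A 6-joint arm with a two-finger parallel gripper is mounted at the origin on the work surface. World frame = base frame: x ahead of the robot, y to its left, z up, the work surface at z = 0. Lengths are in m, angles in rad, forces in N, time in s.
With the tool pointing down it reaches from about 0.35 to 0.775 m from the base axis. Payload 7.3 kg.
Tool frame: the origin (TCP) lies at the very end of the fingers, on their centre line; the grasp point (between the pads) lies 19 mm behind it; x points along the fingers, y is the direction in which the jaws open and shut, and the axes are right-handed (so a half turn about x gives the same grasp; the last joint's range is limited). The gripper opens to 92 mm and grips with 3 to 60 N. Pads are 19 mm wide; open, the fingers measure 130 mm over their backs; the gripper's body (75 mm by 190 mm) begins 47 mm behind the grasp point.
Start: joints at [-1.462, 0.342, 1.524, -0, 1.275, -0.146], TCP at [0.132, -0.508, 0.202] pointing down, gripper open.
Joint ranges: [-2.53, 2.53], [-0.77, 2.02], [0.04, 2.7], [-1, 4.14], [0.28, 2.66], [-3.11, 3.11]. Speed limits (rad/s): [2.57, 2.57, 3.14, 3.14, 3.14, 3.14].

## Interface

Orientations are given as [roll, pitch, yaw] about the fixed x, y, z axes, in that order (R = Rz(yaw) Ry(pitch) Rx(roll)).
In Python, from cell import observe, vision, job gives the robot as it stands.
- The arm moves only by the tool send_rows, never from a script. Its argument "motion" is a list of rows, each an object with "hand": the opening, from -1 (shut) to 1 (fully open), so that 0 is half open; "slide": the shift along the tool's x, y, z in mm, a list of three; "spin": the turn about the tool's x in rad. In form: [{"hand": hand, "slide": [tx, ty, tz], "spin": spin}, ...]. A call has 1 to 8 rows; each row shifts and turns the pose as measured when the row begins, along the tool's axes as they then stand; what a row does not reach is not made up. A row lasts 1/10 s, in which the tool goes at most 50 mm and 8.59 degrees, less where a joint would pass 70% of its speed; a pose out of reach is approached as far as the arm can. A call with a gripper value outside its range is refused whole. The fingers move at their own pace and stop on an object; "grip_force" is the grip in N (left out, the last holds). Time passes only in rows, so rows that do not move let the fingers close. It gives the time, the measured TCP pose, the force and the opening at its end, in the units of the state.
- observe(): the state, without advancing time (a new reading comes with each control period).
- vision.read_camera(name): name is "side" or "top" or "wrist"; returns a dict with "pixels" (400x640x3 uint8, blue, green, red), "range_z" (400x640 float32, m along the optical axis (not along the pixel's ray), 0 where there is no reading), "fx", "fy", "cx", "cy" (pixels), "world_from_camera" (4x4, takes a point from camera to world coordinates); the wrist camera has in their place "T_tool_cam" (4x4, takes a point from camera to tool coordinates, whose origin is the TCP and whose axes are the tool frame's). Camera axes: x right, y down, z forward; pixel columns grow to the right and rows downward; lengths in m; the calibration is good to about 2 mm. A picture is of the moment at which its call begins: read the wrist's pose just before it.
- job.hand_in(): hands the job in, once; it reports no verdict.
Trained networks look in a picture, given as the dict that the camera call returned (one of the last four; its "shot" number tells which), for a name from the list of things; names that differ only in an ending like _2 or _b are one class to them, and where a whole thing is asked for, a point or a joint stands for the part that bears it (a point fixed in the world has none). Each returns a list of dicts, best first, with "conf" (0 to 1); they miss things now and then, are a little off and sometimes report something else, mostly with a low value. They report only what shows in the picture. A call takes as long as a camera call.
- vision.search_frame(picture, thing): "uv" ([column, row] in pixels, amid what is visible of it).
- vision.cut_out(picture, thing): "mask" (400x640 bool, what is visible of it) and "uv" ([column, row] in pixels, amid what is visible of it).
The state is a dict: "time": time; "qpos": joint angles; "qvel": joint speeds; "joint_efforts": joint torques, N m; "tool_pos": TCP position; "tool_rot": TCP orientation; "contact_force": force on the tool from outside, world axes, zero at the start; "torque": the same for the moment, N m; "opening": finger opening in m.
Only numpy, scipy, OpenCV 4.12 (cv2) and the standard library are available. Lean on these libraries where they do the work, as an engineer would, in place of code of your own. Each camera call takes 0.05 s, during which the arm holds its last target.

## Task

In the spare-parts store two of the three spindles already stand in their pockets; the third stands loose on the bench in front. Push it along the bench, low, at its foot, so that it stays upright, into the empty pocket until it is fully home against the back wall, and leave it standing there. Do not grip, lift or tip it, push gently, and leave the two parked spindles and the other things on the bench where they are.

Things in the scene. Friction and masses are not known exactly. Their poses are not given: they have to be found in the camera images.
- spindle: The loose spindle to be pushed: an aluminium spindle 240 mm tall standing upright on its round foot flange, which is 76 mm across and 24 mm thick; above it a stem 22 mm across up to height 190 mm, then 16 mm to the top. 0.4 to 0.75 kg. Origin: centre of its underside. Pushed at its foot it slides; pushed at its stem it tips.
- empty_pocket: The empty pocket: a fixed floorless U of steel sheet, walls 30 mm high. Origin: on the bench, where a spindle's axis stands when fully home. x points from the mouth to the back wall, z up. Inner faces: back wall x = +38 mm, side walls y = +-46 mm, which start at x = -18 mm. Any one of a row of three alike, 125 mm apart along y; a fixed rail 50 mm high runs behind.
- parked_a: A spindle already parked in another pocket of the row, not to be disturbed: an aluminium spindle 240 mm tall standing upright on its round foot flange, which is 76 mm across and 24 mm thick; above it a stem 22 mm across up to height 190 mm, then 16 mm to the top. 0.4 to 0.75 kg. Origin: centre of its underside. 
- parked_b: The other parked spindle, not to be disturbed: an aluminium spindle 240 mm tall standing upright on its round foot flange, which is 76 mm across and 24 mm thick; above it a stem 22 mm across up to height 190 mm, then 16 mm to the top. 0.4 to 0.75 kg. Origin: centre of its underside. 
- bearing: Bystander, loose: a steel bearing ring lying flat, 68 mm across, 20 mm high. Origin: centre of its underside.
- grease_jar: Bystander, loose: a white jar with a black lid, 64 mm across, 75 mm high. Origin: centre of its underside.
- spanner: Bystander, loose: a steel spanner lying flat, 180 mm long along its x axis. Origin: centre of its underside.
- small_carton: Bystander, loose: a cardboard box 90 x 70 x 55 mm (x, y, z). Origin: centre of its underside.
- hub: Bystander, loose: a dark steel flanged hub, 72 mm across, 45 mm high. Origin: centre of its underside.

How it is judged:
At the end, for the whole second after the job is handed in: The spindle stands upright (within 3 degrees) and at rest on the bench in the empty pocket, its foot within 8 mm of the back wall and between the side walls; the parked spindles are upright within 15 mm of where they stood, and the other loose things within 20 mm (x of spindle in the frame of empty_pocket between -0.008 and 0.006 m and y of spindle in the frame of empty_pocket between -0.012 and 0.012 m and angle between each of spindle, parked_a, parked_b's own z axis and vertical below 0.05 rad and height (world z) of spindle below 0.004 m and linear speed of spindle below 0.02 m/s and distance of each of parked_a, parked_b from where it was at the start of the episode below 0.015 m and distance of each of bearing, grease_jar, spanner, small_carton, hub from where it was at the start of the episode below 0.02 m); the robot touches nothing.
It fails at once if the spindle is tipped by more than 14 degrees (angle between spindle's own z axis and vertical above 0.25 rad).
It fails at once if the spindle is lifted off the bench (height (world z) of spindle above 0.012 m).
It fails at once if the spindle is gripped or pressed hard by the fingers (over 36 N in all) (contact force between the fingers and spindle above 36 N).
It fails at once if a parked spindle is shifted by more than 15 mm or tipped (distance of any of parked_a, parked_b from where it was at the start of the episode above 0.015 m or angle between any of parked_a, parked_b's own z axis and vertical above 0.2 rad).
It fails at once if another loose thing is shifted by more than 20 mm (distance of any of bearing, grease_jar, spanner, small_carton, hub from where it was at the start of the episode above 0.02 m).
It also fails if it takes over 61 s, if anything falls off the work surface, if the arm or the gripper's body presses on something with over 40 N, if the wrist force passes 120 N, or if a joint passes its speed limit or range.

## Working session

There is one attempt and no reset: what is moved stays moved. The work goes in short steps, Python scripts to look and compute and a tool call to move; the robot and the scene stay as the last step left them, time stands still between calls to the robot, and variables do not carry over. Pictures are saved under pics/ and viewed, and the job is handed in when it is done.

Besides the shell and the picture viewer there is one more tool, called by a JSON object that holds its "api" and its "payload", one argument or row to a line. send_rows: Moves the arm, as the interface text tells. Its arguments: {"type":"object","properties":{"motion":{"type":"array","items":{"type":"object","properties":{"hand":{"type":"number"},"slide":{"type":"array","items":{"type":"number"}},"spin":{"type":"number"}}}},"grip_force":{"type":"number"}},"required":["motion"]}

```bash
mkdir -p pics; ls; python3 - <<'E'
from cell import observe, vision, job
import cv2,numpy as np,pickle
print(observe())
for n in ("top","side"):
    p=vision.read_camera(n); cv2.imwrite(f"pics/{n}0.png",p["pixels"]); pickle.dump(p,open(f"{n}0.pkl","wb"))
    print(n,p["world_from_camera"],p["fx"],p["cx"])
E
```

```text
pics
{'time': 0.0, 'qpos': array([-1.46200197e+00,  3.42711439e-01,  1.52497764e+00,  1.74229777e-05,
        1.27538020e+00, -1.45996397e-01]), 'qvel': array([-2.20957827e-03, -1.84777087e-04, -6.73019294e-04, -1.04821564e-03,
       -1.64273325e-04,  5.06174319e-05]), 'joint_efforts': array([ 1.71470623e-03, -4.31238556e+01, -2.44221443e+01,  7.20063108e-02,
        5.60368190e-02, -1.16550486e-04]), 'tool_pos': array([ 0.13230548, -0.50762205,  0.20086458]), 'tool_rot': array([-1.72807517,  1.5693196 ,  1.66830315]), 'contact_force': array([ 0.05234712,  0.42102265, -1.16855194]), 'torque': array([ 0.02416463, -0.01770037,  0.00321664]), 'opening': 0.09165647925810846}
top [[-0.02339109 -0.99407496  0.10615001  0.40022853]
 [-0.99966968  0.02212664 -0.01307422  0.04754494]
 [ 0.01064802 -0.10642077 -0.99426417  1.24855975]
 [ 0.          0.          0.          1.        ]] 413.80976863625125 320.37544921654677
side [[-0.95643409 -0.23789569  0.16923198  0.37234683]
 [-0.29169727  0.75465107 -0.58771972  0.65541939]
 [ 0.0121049  -0.61147969 -0.79116753  0.84111765]
 [ 0.          0.          0.          1.        ]] 412.7210083590346 321.4106017338897
```

View pics/top0.png

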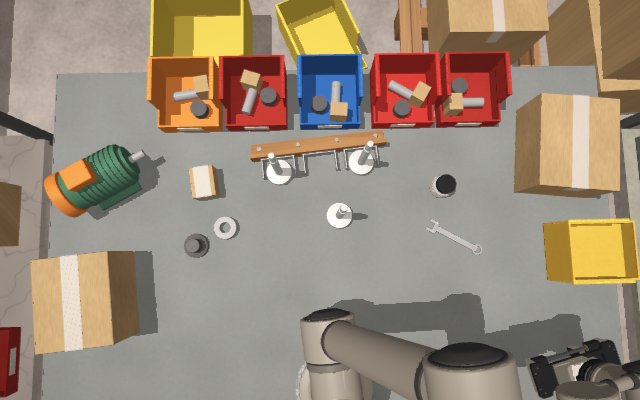

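View pics/side0.png

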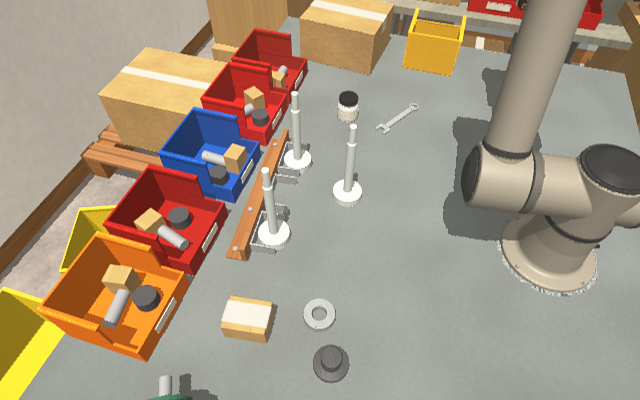

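The empty pocket is the middle one, near (321,160) in the top view. The parked spindles are at (278,172) and (362,162), and the loose one at (340,216). Next I'll measure them.

```bash
cat > h.py <<'E'
import numpy as np,cv2
def cloud(p):
    Z=p["range_z"];v,u=np.mgrid[:400,:640]
    P=np.stack([(u-p["cx"])/p["fx"]*Z,(v-p["cy"])/p["fy"]*Z,Z,np.ones_like(Z)],-1)
    W=P@p["world_from_camera"].T
    W=W[...,:3];W[Z==0]=np.nan
    return W
from scipy.optimize import least_squares
def circ(P,R):
    # outline fit of visible disc: min enclosing style + fixed-R fit on hull
    h=cv2.convexHull(P.astype(np.float32))[:,0]
    c0=h.mean(0)
    f=least_squares(lambda c:np.hypot(*(h-c).T)-R,c0,loss="soft_l1",f_scale=.002)
    return f.x,np.sqrt(np.mean(f.fun**2)),cv2.minEnclosingCircle(P.astype(np.float32))
E
python3 - <<'E'
from cell import vision
from h import *
for n in ("top","side"):
    p=vision.read_camera(n);W=cloud(p)
    ok=np.isfinite(W[...,0])
    print(n,"bench z",np.nanmedian(W[250:290,200:290,2]) if n=="top" else np.nanmedian(W[220:300,380:440,2]))
    for t in ("spindle","bearing","grease_jar","spanner","small_carton","hub","empty_pocket"):
        for d in vision.cut_out(p,t)[:4]:
            m=d["mask"]&ok; P=W[m]
            s=f"{t} {d['conf']:.2f} uv {np.round(d['uv'])} n{m.sum()} med {np.round(np.median(P,0),3)} x{np.round(np.percentile(P[:,0],[2,98]),3)} y{np.round(np.percentile(P[:,1],[2,98]),3)} zmax {P[:,2].max():.3f}"
            print(s)
            if t=="spindle":
                Q=P[(P[:,2]>.014)&(P[:,2]<.034)]
                if len(Q)>20:
                    c,r,e=circ(Q[:,:2],.038);print("   flange",np.round(c,4),round(r,4),e, "zmed",np.median(Q[:,2]))
E
```

```text
top bench z -0.00018024748506029198
spindle 0.62 uv [338. 217.] n484 med [ 0.495 -0.019  0.026] x[0.468 0.534] y[-0.056  0.01 ] zmax 0.243
   flange [ 0.5007 -0.0232] 0.0018 ((0.5003840923309326, -0.023027507588267326), 0.037105411291122437) zmed 0.024861289832121436
grease_jar 0.96 uv [443. 188.] n452 med [ 0.579 -0.322  0.073] x[0.552 0.608] y[-0.354 -0.301] zmax 0.082
spanner 0.67 uv [450. 235.] n345 med [ 0.431 -0.364  0.007] x[0.385 0.478] y[-0.444 -0.294] zmax 0.015
small_carton 0.60 uv [202. 183.] n879 med [0.605 0.371 0.055] x[0.56  0.652] y[0.337 0.409] zmax 0.061
small_carton 0.57 uv [454. 236.] n274 med [ 0.425 -0.373  0.007] x[0.388 0.466] y[-0.435 -0.298] zmax 0.015
hub 0.87 uv [195. 246.] n469 med [0.42  0.397 0.015] x[0.39  0.452] y[0.37  0.437] zmax 0.050
empty_pocket 0.66 uv [320. 152.] n197 med [0.689 0.025 0.027] x[0.639 0.697] y[-0.021  0.08 ] zmax 0.040
side bench z -0.0012129604206834177
spindle 0.72 uv [348. 185.] n1108 med [ 0.498 -0.013  0.027] x[0.465 0.532] y[-0.048  0.015] zmax 0.241
   flange [ 0.4997 -0.0207] 0.001 ((0.5005767941474915, -0.02011911571025
[... 269 characters left out ...]
 [347. 106.] n567 med [ 0.575 -0.31   0.05 ] x[0.549 0.607] y[-0.351 -0.298] zmax 0.078
grease_jar 0.43 uv [319. 310.] n669 med [0.469 0.321 0.018] x[0.44  0.499] y[0.288 0.351] zmax 0.024
grease_jar 0.36 uv [330. 361.] n1089 med [0.419 0.414 0.014] x[0.388 0.451] y[0.376 0.44 ] zmax 0.047
spanner 0.74 uv [392. 118.] n292 med [ 0.435 -0.35   0.005] x[0.382 0.476] y[-0.443 -0.289] zmax 0.010
small_carton 0.58 uv [248. 317.] n2086 med [0.6   0.386 0.053] x[0.557 0.649] y[0.342 0.416] zmax 0.059
hub 0.95 uv [332. 361.] n1069 med [0.418 0.413 0.014] x[0.388 0.45 ] y[0.374 0.439] zmax 0.047
empty_pocket 0.55 uv [283. 180.] n315 med [ 0.657 -0.012  0.017] x[0.63  0.693] y[-0.019  0.082] zmax 0.032
```

```bash
python3 - <<'E'
import pickle
from h import *
p=pickle.load(open("top0.pkl","rb"))
cv2.imwrite("pics/tz.png",cv2.resize(p["pixels"][120:240,240:400],None,fx=5,fy=5,interpolation=2))
p=pickle.load(open("side0.pkl","rb"))
cv2.imwrite("pics/sz.png",cv2.resize(p["pixels"][90:270,210:380],None,fx=3.3,fy=3.3,interpolation=2))
E
```

```text
(no output)
```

View pics/tz.png

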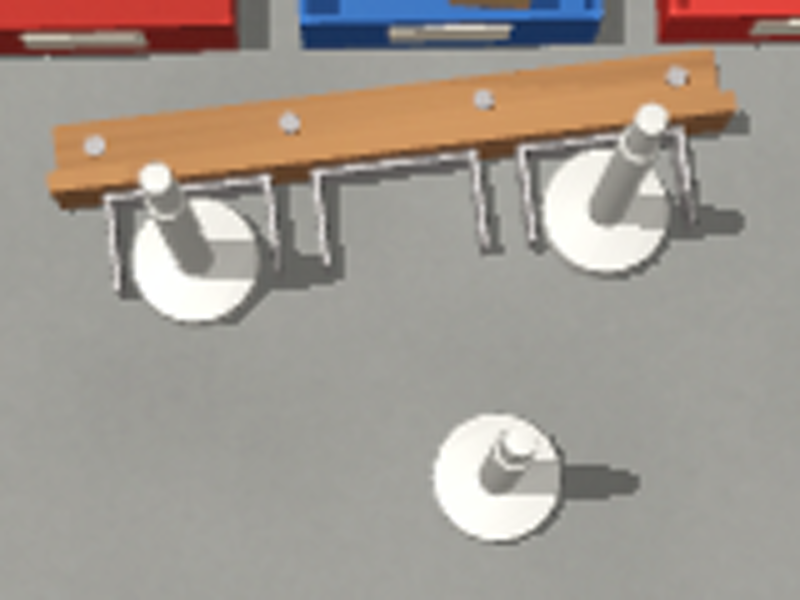

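View pics/sz.png

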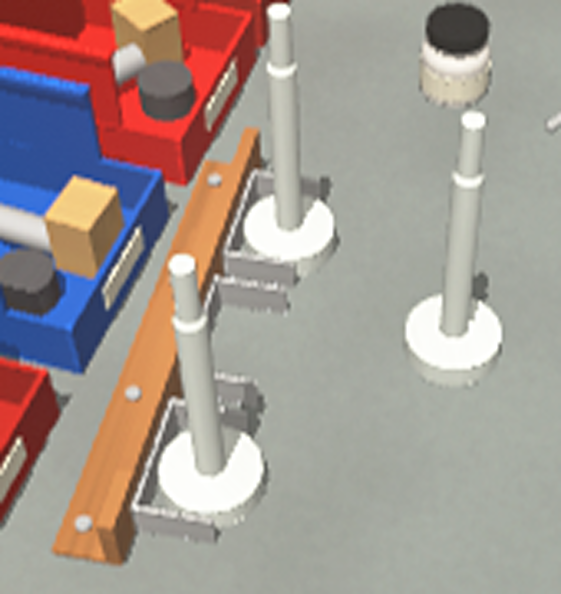

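```bash
python3 - <<'E'
import pickle
from h import *
for n in("top","side"):
    p=pickle.load(open(n+"0.pkl","rb"));W=cloud(p)
    x,y,z=W[...,0],W[...,1],W[...,2]
    # parked flange tops
    for nm,(cx,cy) in dict(a=(.63,.16),b=(.66,-.09),loose=(.5,-.022)).items():
        for k in range(3):
            m=(np.hypot(x-cx,y-cy)<.05)&(z>.017)&(z<.029); 
        m&=(p["pixels"].min(-1)>170)
        P=W[m]
        if len(P)>20:
            c,r,e=circ(P[:,:2],.038);print(n,nm,len(P),np.round(c,4),round(r,4),np.round(e[0],4),round(e[1],4))
    # rail top (z~.05)
    m=(z>.044)&(z<.056)&(x>.62)&(x<.78)&(abs(y-.03)<.2);P=W[m][:,:2]
    print("rail",len(P),cv2.minAreaRect(P.astype(np.float32)),cv2.fitLine(P.astype(np.float32),cv2.DIST_HUBER,0,.01,.01).ravel())
    m=(z>.015)&(z<.036)&(x>.6)&(x<.7)&(y>-.04)&(y<.10)
    P=W[m];print("walls",len(P));
    np.save(n+"walls.npy",P)
E
```

```text
top a 291 [0.6363 0.157 ] 0.003 [0.6354 0.1601] 0.0425
top b 309 [ 0.6634 -0.0905] 0.0041 [ 0.6643 -0.0865] 0.044
top loose 338 [ 0.5016 -0.0225] 0.0014 [ 0.5017 -0.0228] 0.0378
rail 814 ((0.7027162909507751, 0.02950821816921234), (0.1511254608631134, 0.4003055691719055), 0.7129762172698975) [ 0.1643155 -0.9864078  0.7115852  0.0251207]
walls 160
side a 524 [0.6349 0.1609] 0.0044 [0.6353 0.1622] 0.0443
side b 355 [ 0.6615 -0.0856] 0.0044 [ 0.6631 -0.0851] 0.0444
side loose 425 [ 0.4998 -0.0209] 0.0011 [ 0.5009 -0.0201] 0.0393
rail 1003 ((0.7041373252868652, 0.029905259609222412), (0.15503951907157898, 0.40091726183891296), 1.8875447511672974) [ 0.09692635 -0.99529153  0.7054377   0.07219285]
walls 225
```

```bash
cat >> h.py <<'E'
def proj(p,P):
    P=np.atleast_2d(P);T=np.linalg.inv(p["world_from_camera"])
    C=P@T[:3,:3].T+T[:3,3]
    return np.stack([C[:,0]/C[:,2]*p["fx"]+p["cx"],C[:,1]/C[:,2]*p["fy"]+p["cy"]],-1)
def pocket_pts(x,y,yaw,z):
    L=np.array([[-.018,.046],[.038,.046],[.038,-.046],[-.018,-.046]])
    c,s=np.cos(yaw),np.sin(yaw)
    return np.c_[L@np.array([[c,s],[-s,c]])+[x,y],np.full(4,z)]
def overlay(p,pose,circs,box,f,name):
    im=cv2.resize(p["pixels"][box[1]:box[3],box[0]:box[2]],None,fx=f,fy=f,interpolation=2)
    for dy in(0,):
      for z,c in((.03,(0,0,255)),(0,(255,0,0))):
        q=((proj(p,pocket_pts(*pose,z))-box[:2]+.5)*f)
        cv2.polylines(im,[q.round().astype(np.int32)],False,c,1)
    t=np.linspace(0,6.283,60)
    for cx,cy in circs:
        q=(proj(p,np.c_[cx+.038*np.cos(t),cy+.038*np.sin(t),0*t+.024])-box[:2]+.5)*f
        cv2.polylines(im,[q.round().astype(np.int32)],True,(0,255,0),1)
    cv2.imwrite(name,im)
E
python3 - <<'E'
import pickle
from h import *
def seg(P,a,b):
    d=b-a;t=np.clip(((P-a)@d)/(d@d),0,1);return np.hypot(*(P-a-t[:,None]*d).T)
def dist(P,v):
    q=pocket_pts(*v,0)[:,:2]
    return np.min([seg(P,q[i],q[i+1]) for i in range(3)],0)
Ps={n:np.load(n+"walls.npy") for n in("top","side")}
poses=[]
for n,P in list(Ps.items())+[("both",np.vstack(list(Ps.values())))]:
    v0=[.65,.036,.108]
    P2=P[:,:2];P2=P2[dist(P2,v0)<.014]
    f=least_squares(lambda v:dist(P2,v),v0,loss="soft_l1",f_scale=.002,diff_step=1e-4)
    print(n,len(P2),f.x,np.sqrt(np.mean(f.fun**2)));poses.append(f.x)
# flange white-disc centres of parked: fit in image by model: use flange near-edge points, colour
for n,box,f in(("top",(240,120,400,240),5),("side",(210,90,380,270),3.3)):
    p=pickle.load(open(n+"0.pkl","rb"))
    overlay(p,poses[2],[(.5005,-.0218),(.6357,.1605),(.663,-.088)],box,f,f"pics/ov_{n}.png")
E
```

```text
top 155 [0.65350247 0.02996982 0.10773771] 0.003971731615788079
side 202 [0.65181797 0.0323538  0.08828555] 0.0037327934709122453
both 357 [0.6528349  0.03178989 0.09214462] 0.003915915328424482
```

View pics/ov_top.png

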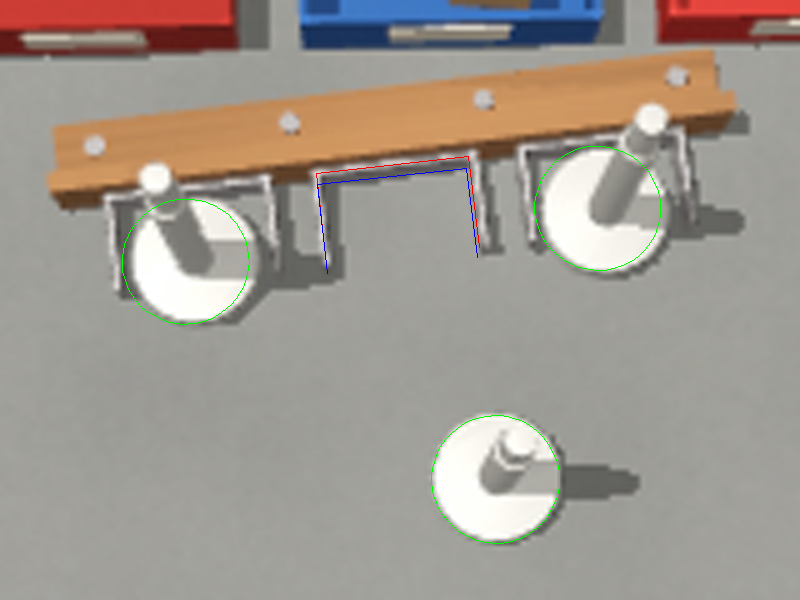

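View pics/ov_side.png

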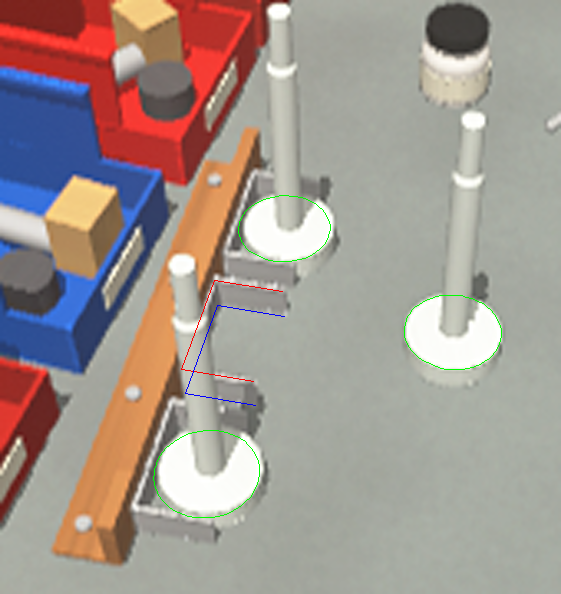

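```bash
python3 - <<'E'
from cell import vision,observe
from h import *
from scipy.spatial.transform import Rotation as Ro
s=observe();R=Ro.from_euler("xyz",s["tool_rot"]).as_matrix();print(np.round(R,4))
p=vision.read_camera("wrist");print(np.round(p["T_tool_cam"],4),p["fx"])
cv2.imwrite("pics/w0.png",p["pixels"])
Z=p["range_z"];v,u=np.mgrid[:400,:640]
P=np.stack([(u-p["cx"])/p["fx"]*Z,(v-p["cy"])/p["fy"]*Z,Z],-1)@p["T_tool_cam"][:3,:3].T+p["T_tool_cam"][:3,3]
m=(Z>0)&(P[...,0]<.01)
Q=P[m];print(len(Q),Q.min(0),Q.max(0))
for a in np.arange(-.12,.01,.01):
    q=Q[(Q[:,0]>=a)&(Q[:,0]<a+.01)]
    if len(q):print(round(a,2),len(q),"y",np.round([q[:,1].min(),q[:,1].max()],4),"z",np.round([q[:,2].min(),q[:,2].max()],4))
E
```

```text
[[-0.000e+00  2.521e-01 -9.677e-01]
 [-1.000e-04 -9.677e-01 -2.521e-01]
 [-1.000e+00  1.000e-04  0.000e+00]]
[[-3.000e-04 -2.445e-01  9.696e-01 -1.831e-01]
 [ 1.000e+00 -1.200e-03 -0.000e+00  2.000e-04]
 [ 1.200e-03  9.696e-01  2.445e-01 -6.610e-02]
 [ 0.000e+00  0.000e+00  0.000e+00  1.000e+00]] 297.26635789832875
90324 [-0.14268911 -0.08716137 -0.03856753] [-0.02377618  0.08693753  0.03002476]
-0.12 21996 y [-0.0836  0.0826] z [-0.0384  0.0161]
-0.11 16125 y [-0.0872  0.0868] z [-0.0386  0.0248]
-0.1 2868 y [-0.0859  0.0869] z [-0.0382  0.03  ]
-0.09 801 y [-0.0511  0.0514] z [-0.0151  0.0024]
-0.08 907 y [-0.0485  0.0491] z [-0.0096  0.0087]
-0.07 380 y [-0.0467  0.0489] z [-0.0042  0.0087]
-0.06 609 y [-0.0633  0.0636] z [-0.0126  0.0089]
-0.05 638 y [-0.0626  0.0633] z [-0.0127  0.0089]
-0.04 524 y [-0.0621  0.0626] z [-0.0125 -0.0009]
-0.03 180 y [-0.053   0.0536] z [-0.0123  0.0015]
```

View pics/w0.png

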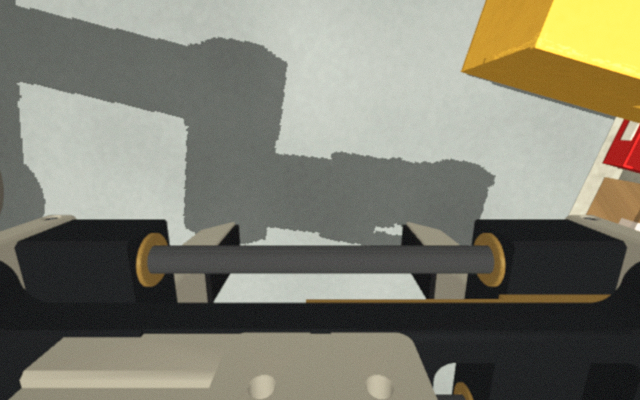

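The wrist camera sits on the tool's −z side, so I'll push with the +z side. The fingers look about ±12.6 mm wide there, which leaves the body just clear of the stem. I'll move to a high point behind the spindle with the fingers nearly shut.

{"api": "send_rows", "payload": {
  "motion": [
    {"hand": -0.6, "slide": [0, -33, -36.5], "spin": 0},
    {"hand": -0.6, "slide": [0, -33, -36.5], "spin": 0},
    {"hand": -0.6, "slide": [0, -33, -36.5], "spin": 0},
    {"hand": -0.6, "slide": [0, -33, -36.5], "spin": 0},
    {"hand": -0.6, "slide": [0, -33, -36.5], "spin": 0},
    {"hand": -0.6, "slide": [0, -33, -36.5], "spin": 0},
    {"hand": -0.6, "slide": [0, -33, -36.5], "spin": 0},
    {"hand": -0.6, "slide": [0, -33, -36.5], "spin": 0}
  ],
  "grip_force": 10
}}

```text
time: 1.75
tool_pos: [0.3509, -0.177, 0.2008]
tool_rot: [1.868, 1.566, -1.031]
contact_force: [0.6, -0.1, -0.7]
opening: 0.0322
```

{"api": "send_rows", "payload": {
  "motion": [
    {"hand": -0.6, "slide": [0, -32, -35.5], "spin": 0},
    {"hand": -0.6, "slide": [0, -32, -35.5], "spin": 0},
    {"hand": -0.6, "slide": [0, -32, -35.5], "spin": 0},
    {"hand": -0.6, "slide": [0, 0, 0], "spin": -0.14},
    {"hand": -0.6, "slide": [0, 0, 0], "spin": -0.14},
    {"hand": -0.6, "slide": [0, 0, 0], "spin": -0.14},
    {"hand": -0.6, "slide": [0, 0, 0], "spin": -0.14},
    {"hand": -0.6, "slide": [0, 0, 0], "spin": -0.14}
  ]
}}

```text
time: 2.55
tool_pos: [0.4371, -0.0446, 0.2017]
tool_rot: [1.599, 1.562, -0.564]
contact_force: [0.0, -0.6, 0.8]
opening: 0.0187
```

{"api": "send_rows", "payload": {
  "motion": [
    {"hand": -0.6, "slide": [0, 0, 0], "spin": -0.14},
    {"hand": -0.6, "slide": [0, 0, 0], "spin": -0.14},
    {"hand": -0.6, "slide": [0, 0, 0], "spin": -0.14},
    {"hand": -0.6, "slide": [0, 0, 0], "spin": -0.14},
    {"hand": -0.6, "slide": [0, 0, 0], "spin": -0.14},
    {"hand": -0.6, "slide": [0, 0, 0], "spin": -0.14},
    {"hand": -0.6, "slide": [0, 0, 0], "spin": -0.14},
    {"hand": -0.6, "slide": [0, 0, 0], "spin": -0.14}
  ]
}}

```text
time: 3.35
tool_pos: [0.4373, -0.0444, 0.2023]
tool_rot: [0.475, 1.56, -0.519]
contact_force: [0.0, 1.3, 0.5]
opening: 0.0184
```

{"api": "send_rows", "payload": {
  "motion": [
    {"hand": -0.6, "slide": [0, 0, 0], "spin": -0.14},
    {"hand": -0.6, "slide": [0, 0, 0], "spin": -0.14},
    {"hand": -0.6, "slide": [0, 0, 0], "spin": -0.14},
    {"hand": -0.6, "slide": [0, 0, 0], "spin": -0.14},
    {"hand": -0.6, "slide": [0, 0, 0], "spin": -0.14},
    {"hand": -0.6, "slide": [0, 0, 0], "spin": -0.14},
    {"hand": -0.6, "slide": [0, 0, 0], "spin": -0.14},
    {"hand": -0.6, "slide": [0, 0, 0], "spin": -0.14}
  ]
}}

```text
time: 4.15
tool_pos: [0.4373, -0.0444, 0.203]
tool_rot: [-0.66, 1.559, -0.486]
contact_force: [-0.1, 0.4, 0.8]
opening: 0.0181
```

```bash
cat >> h.py <<'E'
def tool():
    from cell import observe
    from scipy.spatial.transform import Rotation as Ro
    s=observe();R=Ro.from_euler("xyz",s["tool_rot"]).as_matrix()
    print("t",s["time"],"tcp",np.round(s["tool_pos"],4),"zang",round(np.arctan2(R[1,2],R[0,2]),4),"down",np.round(R[:,0],4),"open",round(s["opening"],4),"F",np.round(s["contact_force"],1),"j6",s["qpos"][5])
    return s,R
E
python3 -c "
from h import *
tool()"
```

```text
t 4.15 tcp [ 0.4373 -0.0444  0.203 ] zang 0.1737 down [ 0.0105 -0.0056 -0.9999] open 0.0181 F [-0.1  0.4  0.8] j6 -2.017451473051948
```

{"api": "send_rows", "payload": {
  "motion": [
    {"hand": -0.6, "slide": [0, 0, 0], "spin": -0.14},
    {"hand": -0.6, "slide": [0, 0, 0], "spin": -0.14},
    {"hand": -0.6, "slide": [0, -8, -12], "spin": 0},
    {"hand": -0.6, "slide": [45, 0, 0], "spin": 0},
    {"hand": -0.6, "slide": [45, 0, 0], "spin": 0},
    {"hand": -0.6, "slide": [45, 0, 0], "spin": 0},
    {"hand": -0.6, "slide": [30, 0, 0], "spin": 0},
    {"hand": -0.6, "slide": [0, 0, 0], "spin": 0}
  ]
}}

```text
time: 4.95
tool_pos: [0.436, -0.0597, 0.0362]
tool_rot: [-0.865, 1.548, -0.395]
contact_force: [-0.9, -0.2, 0.9]
opening: 0.0185
```

```bash
python3 - <<'E'
from h import *
from cell import vision
s,R=tool()
C=np.array([.5005,-.022]);d=C-s["tool_pos"][:2];print("rel z,y",d@R[:2,2],d@R[:2,1])
p=vision.read_camera("top");cv2.imwrite("pics/t1.png",cv2.resize(p["pixels"][120:280,230:430],None,fx=4,fy=4,interpolation=2))
p=vision.read_camera("side");cv2.imwrite("pics/s1.png",cv2.resize(p["pixels"][60:300,210:530],None,fx=2.5,fy=2.5,interpolation=2))
E
```

```text
t 4.95 tcp [ 0.436  -0.0597  0.0362] zang 0.4707 down [ 0.0212 -0.0088 -0.9997] open 0.0185 F [-0.9 -0.2  0.9] j6 -2.348176400304813
rel z,y 0.07460482487419504 0.004330875083790607
```

View pics/t1.png

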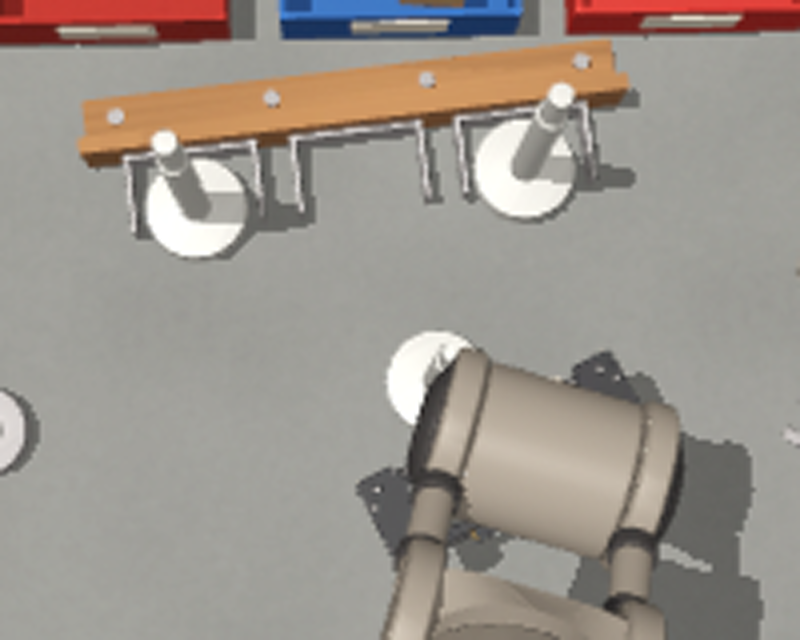

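View pics/s1.png

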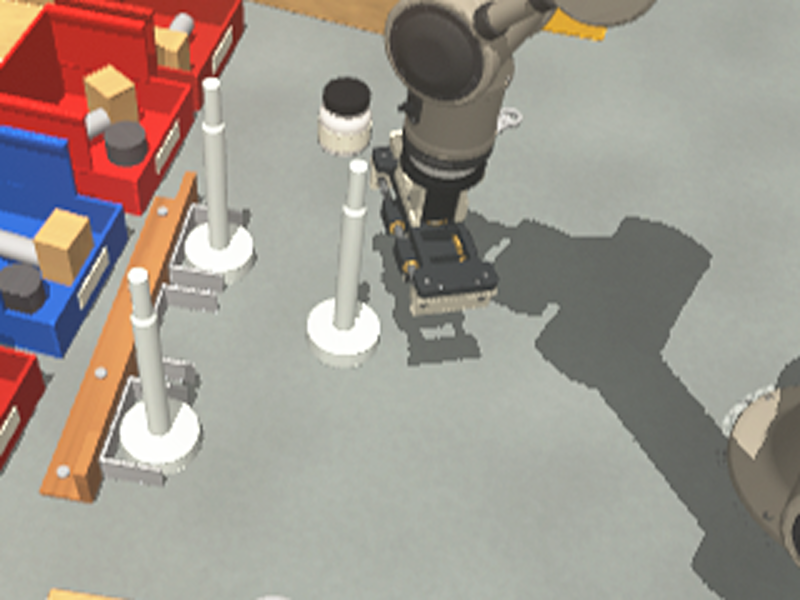

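```bash
python3 - <<'E'
from h import *
from cell import vision
s,R=tool()
Ps=[]
for n in("top","side"):
    W=cloud(vision.read_camera(n)).reshape(-1,3);W=W[np.isfinite(W[:,0])]
    L=(W-s["tool_pos"])@R
    m=(abs(L[:,1])<.12)&(abs(L[:,2])<.2)&(W[:,2]>.06)&(np.hypot(W[:,0]-.5005,W[:,1]+.022)>.016)
    Ps.append(L[m])
    for a in np.arange(-.36,-.05,.02):
        q=L[m];q=q[(q[:,0]>=a)&(q[:,0]<a+.02)]
        if len(q)>5:
            c=q[abs(q[:,1])<.03]
            print(n,round(a,2),len(q),"zmax",round(q[:,2].max(),4),"central",len(c),round(c[:,2].max(),4) if len(c) else None)
E
```

```text
t 5.05 tcp [ 0.4383 -0.0604  0.0394] zang 0.471 down [ 0.0269 -0.0107 -0.9996] open 0.0184 F [0.4 0.4 0.2] j6 -2.348224199080633
top -0.36 174 zmax 0.0701 central 84 0.0701
top -0.14 335 zmax 0.0369 central 0 None
top -0.12 36 zmax 0.0313 central 1 -0.0343
side -0.36 586 zmax 0.0719 central 107 0.0719
side -0.34 396 zmax 0.0708 central 94 0.0708
side -0.32 244 zmax 0.066 central 81 0.066
side -0.3 109 zmax 0.0401 central 11 0.0259
side -0.28 316 zmax 0.0507 central 151 0.0507
side -0.26 268 zmax 0.0408 central 104 0.0408
side -0.24 293 zmax 0.0394 central 122 0.0394
side -0.22 162 zmax 0.0382 central 113 0.0382
side -0.2 230 zmax 0.0372 central 128 0.0372
side -0.18 82 zmax 0.0355 central 82 0.0355
side -0.16 195 zmax 0.1918 central 179 0.0247
side -0.14 884 zmax 0.1896 central 215 0.0258
side -0.12 560 zmax 0.1875 central 198 0.0364
side -0.1 115 zmax 0.188 central 16 0.0358
side -0.08 14 zmax 0.1907 central 0 None
side -0.06 32 zmax 0.1912 central 4 0.0108
```

```bash
python3 - <<'E'
from h import *
s,R=tool();print(s["qpos"],s["qvel"])
E
```

```text
t 5.15 tcp [ 0.4397 -0.0607  0.0407] zang 0.4712 down [ 0.0307 -0.0119 -0.9995] open 0.0184 F [0.  0.7 0.7] j6 -2.3481989098082185
[-0.3087064   0.39814306  1.976929   -0.00298791  0.73362301 -2.34819891] [ 0.00217728 -0.01168695  0.00023052 -0.00157898 -0.0071053  -0.00109804]
```

{"api": "send_rows", "payload": {
  "motion": [
    {"hand": -0.6, "slide": [10, -1, -6], "spin": 0},
    {"hand": -0.6, "slide": [10, 0, 0], "spin": 0},
    {"hand": -0.6, "slide": [5, 0, 0], "spin": 0}
  ]
}}

```text
time: 5.45
tool_pos: [0.4402, -0.066, 0.0202]
tool_rot: [-0.825, 1.525, -0.354]
contact_force: [0.1, 0.5, 0.2]
opening: 0.0181
```

```bash
python3 - <<'E'
from h import *
s,R=tool();print(s["qpos"],s["qvel"])
E
```

```text
t 5.45 tcp [ 0.4402 -0.066   0.0202] zang 0.4717 down [ 0.0426 -0.0158 -0.999 ] open 0.0181 F [0.1 0.5 0.2] j6 -2.3601535140148244
[-0.32009498  0.43300511  2.00350426 -0.00252876  0.65966232 -2.36015351] [ 0.00042826  0.07271389  0.02782616 -0.00062767 -0.12955511 -0.00199733]
```

{"api": "send_rows", "payload": {
  "motion": [
    {"hand": -0.6, "slide": [0, 12, 0], "spin": 0},
    {"hand": -0.6, "slide": [8, 0, 0], "spin": 0},
    {"hand": -0.6, "slide": [3, 0, 0], "spin": 0},
    {"hand": -0.6, "slide": [0, 0, 0], "spin": 0}
  ]
}}

```text
time: 5.85
tool_pos: [0.4358, -0.0542, 0.009]
tool_rot: [-0.82, 1.523, -0.348]
contact_force: [-0.1, 0.5, 0.4]
opening: 0.0183
```

```bash
python3 - <<'E'
from h import *
s,R=tool()
C=np.array([.5005,-.022]);d=C-s["tool_pos"][:2];print("rel z,y",d@R[:2,2],d@R[:2,1],R[:,2])
E
```

```text
t 5.85 tcp [ 0.4358 -0.0542  0.009 ] zang 0.4724 down [ 0.0446 -0.0162 -0.9989] open 0.0183 F [-0.1  0.5  0.4] j6 -2.335876024462841
rel z,y 0.0722508536640481 -0.0007167016837829415 [0.89000859 0.4547921  0.03238592]
```

{"api": "send_rows", "payload": {
  "motion": [
    {"hand": -0.6, "slide": [1, 0, 6], "spin": 0},
    {"hand": -0.6, "slide": [1, 0, 6], "spin": 0},
    {"hand": -0.6, "slide": [0.5, 0, 5], "spin": 0},
    {"hand": -0.6, "slide": [0, 0, 3], "spin": 0},
    {"hand": -0.6, "slide": [0, 0, 3], "spin": 0}
  ]
}}

```text
time: 6.35
tool_pos: [0.4588, -0.0431, 0.0072]
tool_rot: [-0.818, 1.523, -0.347]
contact_force: [-0.5, 0.3, 0.6]
opening: 0.0185
```

```bash
cat >> h.py <<'E'
POCK=(.651,.0305,.105)
def look(tag):
    from cell import vision
    s,R=tool();out=[]
    for n,box,f in(("top",(240,120,400,240),5),("side",(190,60,420,280),2.7)):
        p=vision.read_camera(n);W=cloud(p)
        ds=vision.cut_out(p,"spindle")
        fl=[]
        for d in ds[:4]:
            Q=W[d["mask"]&np.isfinite(W[...,0])];Q0=Q
            Q=Q[(Q[:,2]>.016)&(Q[:,2]<.032)]
            if len(Q)<25: continue
            c,r,e=circ(Q[:,:2],.038)
            hi=Q0[Q0[:,2]>.2][:,:2]
            fl.append(c)
            pl=np.array([[np.cos(POCK[2]),np.sin(POCK[2])],[-np.sin(POCK[2]),np.cos(POCK[2])]])@(c-POCK[:2])
            print(n,"conf",round(d["conf"],2),"flange",np.round(c,4),"rms",round(r,4),len(Q),"in pocket",np.round(pl,4),"tool rel zy",np.round([(c-s["tool_pos"][:2])@R[:2,2],(c-s["tool_pos"][:2])@R[:2,1]],4),"top",np.round(hi.mean(0),4) if len(hi) else None)
        overlay(p,POCK,fl,box,f,f"pics/{n}_{tag}.png")
E
python3 -c "
from h import *
look('a')"
```

```text
t 6.35 tcp [ 0.4588 -0.0431  0.0072] zang 0.4722 down [ 0.0453 -0.0164 -0.9988] open 0.0185 F [-0.5  0.3  0.6] j6 -2.293656518766866
top conf 0.38 flange [0.6359 0.1538] rms 0.0016 370 in pocket [-0.0021  0.1242] tool rel zy [0.2471 0.0951] top [0.6333 0.153 ]
side conf 0.84 flange [ 0.4987 -0.0201] rms 0.0012 444 in pocket [-0.1568 -0.0343] tool rel zy [0.0459 0.0024] top [ 0.4989 -0.0165]
```

View pics/side_a.png

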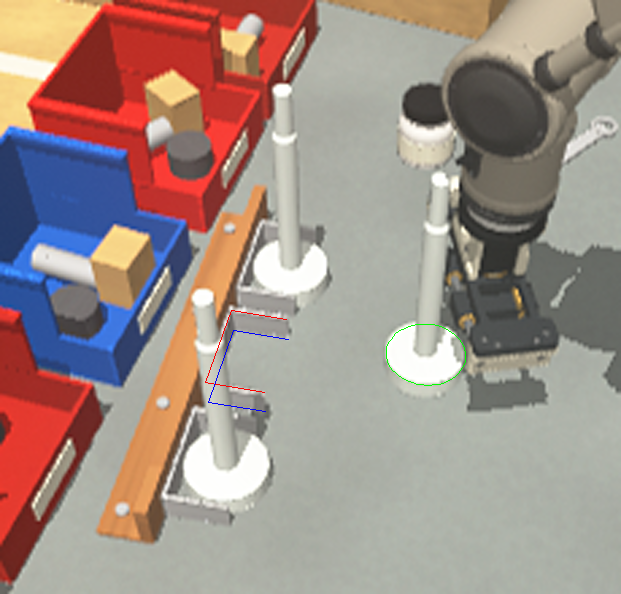

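View pics/top_a.png

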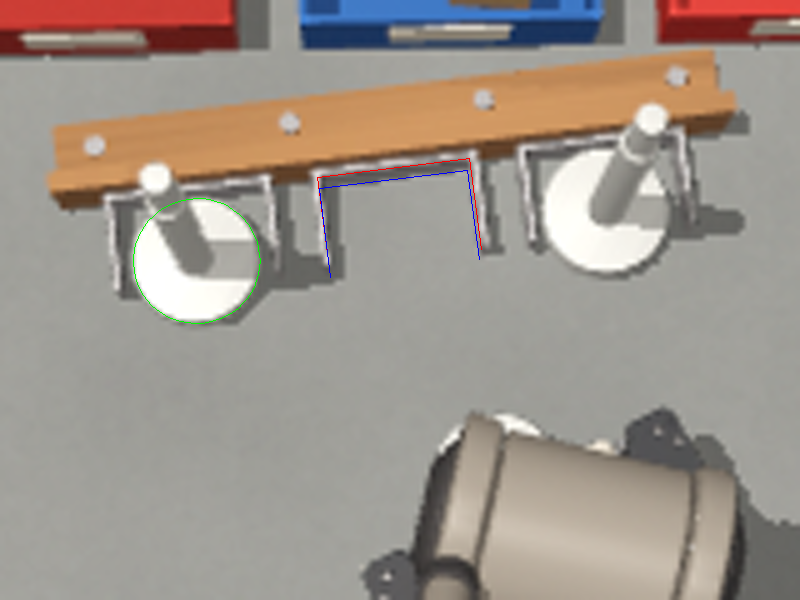

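No contact yet, and the stem is clear of the body. Next comes a slow push.

{"api": "send_rows", "payload": {
  "motion": [
    {"hand": -0.6, "slide": [0, 0, 4], "spin": 0},
    {"hand": -0.6, "slide": [0.2, 0, 4], "spin": 0},
    {"hand": -0.6, "slide": [0.2, 0, 4], "spin": 0},
    {"hand": -0.6, "slide": [0.2, 0, 4], "spin": 0},
    {"hand": -0.6, "slide": [0.2, 0, 4], "spin": 0},
    {"hand": -0.6, "slide": [0.2, 0, 4], "spin": 0}
  ]
}}

```text
time: 7.15
tool_pos: [0.4796, -0.0321, 0.007]
tool_rot: [-0.846, 1.525, -0.375]
contact_force: [-6.7, -3.3, 7.0]
opening: 0.0183
```

```bash
python3 -c "
from h import *
look('b')"
```

```text
t 7.15 tcp [ 0.4796 -0.0321  0.007 ] zang 0.4712 down [ 0.0422 -0.0166 -0.999 ] open 0.0183 F [-6.7 -3.3  7. ] j6 -2.2544954589801067
```

View pics/side_b.png

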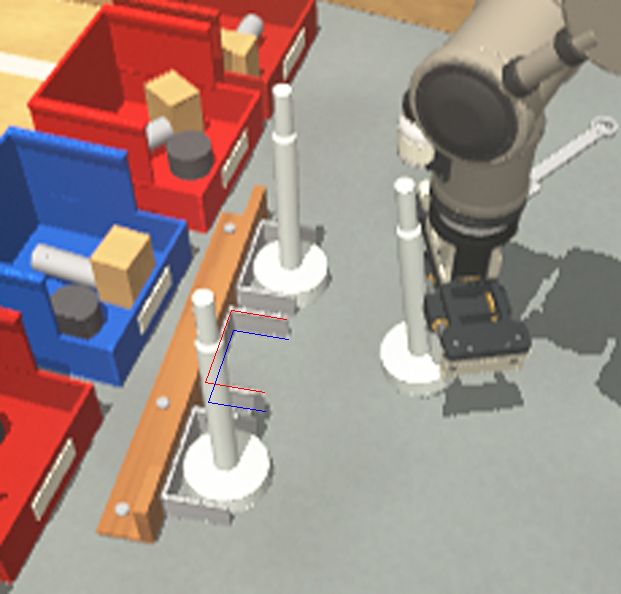

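The stem now leans away from the tool by about 6°, so I'm backing off gently.

{"api": "send_rows", "payload": {
  "motion": [
    {"hand": -0.6, "slide": [0, 0, -2], "spin": 0},
    {"hand": -0.6, "slide": [0, 0, -2], "spin": 0},
    {"hand": -0.6, "slide": [0, 0, -2], "spin": 0}
  ]
}}

```text
time: 7.65
tool_pos: [0.474, -0.0348, 0.0063]
tool_rot: [-0.829, 1.525, -0.358]
contact_force: [-1.1, -1.4, -1.1]
opening: 0.0184
```

```bash
python3 -c "
from h import *
look('c')"
```

```text
t 7.65 tcp [ 0.474  -0.0348  0.0063] zang 0.4712 down [ 0.043  -0.0161 -0.9989] open 0.0184 F [-1.1 -1.4 -1.1] j6 -2.26453765289461
side conf 0.77 flange [ 0.5022 -0.0184] rms 0.0039 387 in pocket [-0.1531 -0.033 ] tool rel zy [0.0326 0.0018] top [ 0.5103 -0.0066]
```

View pics/side_c.png

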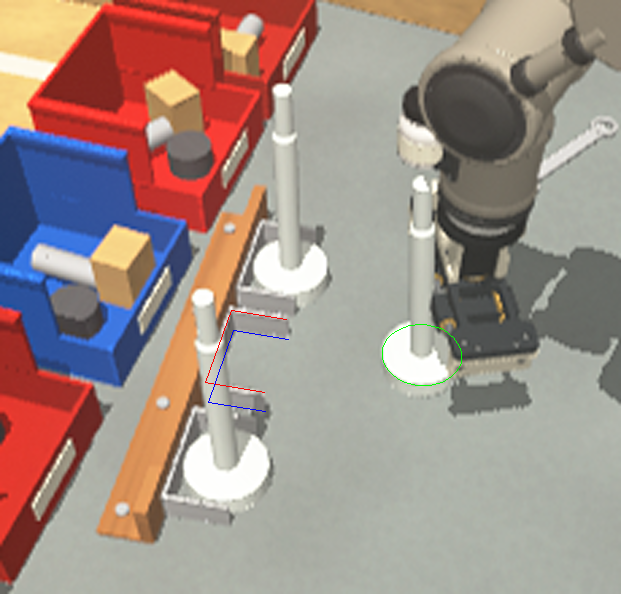

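{"api": "send_rows", "payload": {
  "motion": [
    {"hand": -1, "slide": [0, 0, -3], "spin": 0},
    {"hand": -1, "slide": [0, 0, -6], "spin": 0},
    {"hand": -1, "slide": [0, 0, -8], "spin": 0},
    {"hand": -1, "slide": [0, 0, -8], "spin": 0},
    {"hand": -1, "slide": [0, 0, 0], "spin": 0}
  ]
}}

```text
time: 8.35
tool_pos: [0.4505, -0.0469, 0.0057]
tool_rot: [-0.819, 1.524, -0.348]
contact_force: [-0.8, 0.1, 0.3]
opening: 0.0008
```

```bash
python3 -c "
from h import *
look('d')
from cell import vision
p=vision.read_camera('wrist');cv2.imwrite('pics/w_d.png',p['pixels'])
Z=p['range_z'];v,u=np.mgrid[:400,:640]
P=np.stack([(u-p['cx'])/p['fx']*Z,(v-p['cy'])/p['fy']*Z,Z],-1)@p['T_tool_cam'][:3,:3].T+p['T_tool_cam'][:3,3]
for r in range(200,236,3): print(r,np.round(P[r,300:345:11].reshape(-1,3)[:4],4).tolist())
"
```

```text
t 8.35 tcp [ 0.4505 -0.0469  0.0057] zang 0.4713 down [ 0.0444 -0.0161 -0.9989] open 0.0008 F [-0.8  0.1  0.3] j6 -2.306977401956852
top conf 0.41 flange [ 0.4953 -0.0211] rms 0.0015 72 in pocket [-0.1603 -0.035 ] tool rel zy [0.0516 0.0027] top [ 0.501  -0.0235]
200 [[0.0067, -0.0139, -0.0145], [0.0068, -0.0066, -0.0144], [0.0057, 0.0006, -0.0147], [0.005, 0.0078, -0.0149]]
203 [[0.006, -0.0138, -0.0126], [0.0066, -0.0066, -0.0125], [0.0059, 0.0007, -0.0126], [0.0044, 0.0078, -0.013]]
206 [[0.0061, -0.0139, -0.0105], [0.0063, -0.0066, -0.0105], [0.0045, 0.0006, -0.011], [0.0059, 0.0079, -0.0106]]
209 [[0.0055, -0.0139, -0.0086], [0.0055, -0.0066, -0.0086], [0.0051, 0.0006, -0.0088], [0.0062, 0.0079, -0.0084]]
212 [[0.007, -0.014, -0.0061], [0.0061, -0.0067, -0.0064], [0.006, 0.0007, -0.0064], [0.0051, 0.0079, -0.0067]]
215 [[0.0077, -0.0141, -0.0038], [0.0064, -0.0067, -0.0042], [0.0048, 0.0006, -0.0047], [0.006, 0.008, -0.0043]]
218 [[0.006, -0.014, -0.0022], [0.0072, -0.0067, -0.0018], [0.0049, 0.0006, -0.0026], [0.0051, 0.008, -0.0025]]
221 [[-0.0982, -0.0065, -0.0355], [-0.0984, -0.0032, -0.0356], [0.0066, 0.0007, 0.0001], [-0.0984, 0.0034, -0.0355]]
224 [[-0.1003, -0.0064, -0.0353], [-0.1007, -0.0032, -0.0354], [-0.0246, 0.0005, -0.0087], [-0.1016, 0.0032, -0.0357]]
227 [[-0.1045, -0.0061, -0.0359], [-0.1032, -0.0031, -0.0354], [-0.0303, 0.0005, -0.009], [-0.1039, 0.0031, -0.0357]]
230 [[-0.1055, -0.0061, -0.0353], [-0.1057, -0.003, -0.0354], [-0.0348, 0.0004, -0.009], [-0.1071, 0.003, -0.0359]]
233 [[-0.1078, -0.0059, -0.0353], [-0.1083, -0.0029, -0.0355], [-0.0381, 0.0004, -0.0085], [-0.108, 0.003, -0.0354]]
```

View pics/side_d.png

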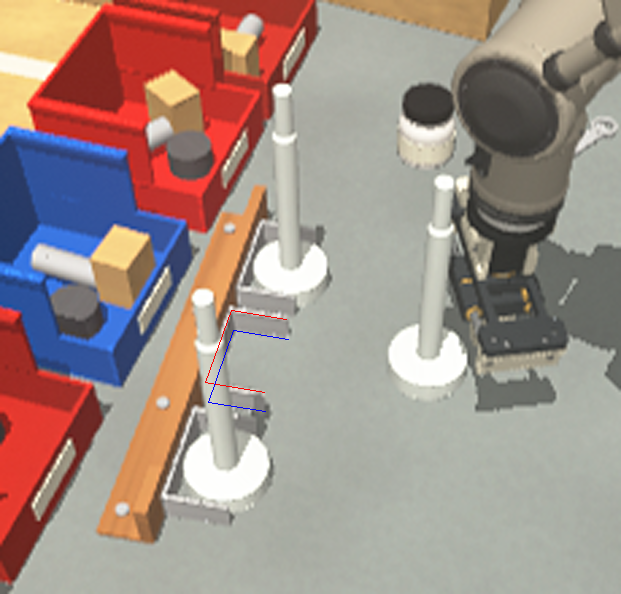

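View pics/w_d.png

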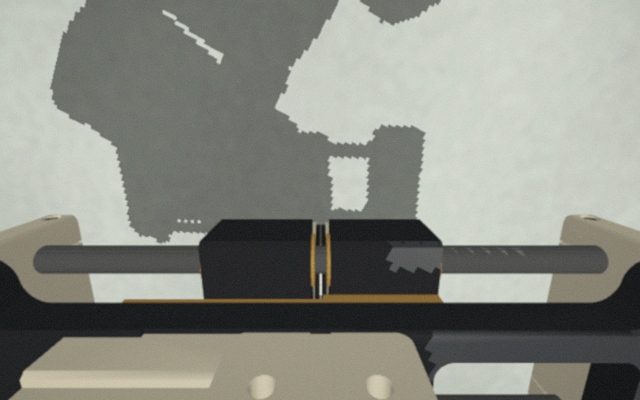

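The spindle has settled upright again. Its stem had met the gripper body because the part-open fingers let the flange in too far. With the fingers shut the stand-off is larger, so I'll retry in small steps.

{"api": "send_rows", "payload": {
  "motion": [
    {"hand": -1, "slide": [0, 0, 3], "spin": 0},
    {"hand": -1, "slide": [0, 0, 3], "spin": 0},
    {"hand": -1, "slide": [0.1, 0, 2.5], "spin": 0},
    {"hand": -1, "slide": [0.1, 0, 2.5], "spin": 0},
    {"hand": -1, "slide": [0, 0, 2], "spin": 0}
  ]
}}

```text
time: 9.1
tool_pos: [0.4646, -0.0401, 0.0061]
tool_rot: [-0.824, 1.523, -0.352]
contact_force: [-2.8, -1.5, 2.0]
opening: 0.0005
```

```bash
cat >> h.py <<'E'
def lean(tag=None):
    """fit stem axis + foot from side camera only"""
    from cell import vision
    s,R=tool()
    p=vision.read_camera("side");W=cloud(p)
    ds=[d for d in vision.cut_out(p,"spindle")]
    for d in ds[:4]:
        Q=W[d["mask"]&np.isfinite(W[...,0])]
        st=Q[(Q[:,2]>.05)&(Q[:,2]<.235)]
        if len(st)<20: continue
        # keep points near the axis (robust line)
        l=cv2.fitLine(st.astype(np.float32),cv2.DIST_HUBER,0,.01,.01).ravel()
        dr=l[:3]*np.sign(l[2]);a=l[3:]-dr*l[5]/dr[2]
        c=p["world_from_camera"][:2,3]-a[:2];c=a[:2]-.0085*c/np.linalg.norm(c)
        f,r,e=circ(Q[(Q[:,2]>.016)&(Q[:,2]<.034)][:,:2],.038)
        print("stem conf",round(d["conf"],2),len(st),"foot",np.round(c,4),"lean deg",np.round(np.degrees(dr[:2]/dr[2]),1),"flange",np.round(f,4),round(r,4),"rel zy",np.round((c-s["tool_pos"][:2])@R[:2,[2,1]],4))
    if tag: cv2.imwrite(f"pics/side_{tag}.png",cv2.resize(p["pixels"][60:280,190:420],None,fx=2.7,fy=2.7,interpolation=2))
E
python3 -c "
from h import *
lean('e')"
```

```text
t 9.1 tcp [ 0.4646 -0.0401  0.0061] zang 0.4728 down [ 0.0451 -0.0166 -0.9988] open 0.0005 F [-2.8 -1.5  2. ] j6 -2.2833857592103577
stem conf 0.77 483 foot [ 0.4943 -0.0161] lean deg [2.7 0.2] flange [ 0.4969 -0.017 ] 0.0019 rel zy [0.0374 0.0078]
```

View pics/side_e.png

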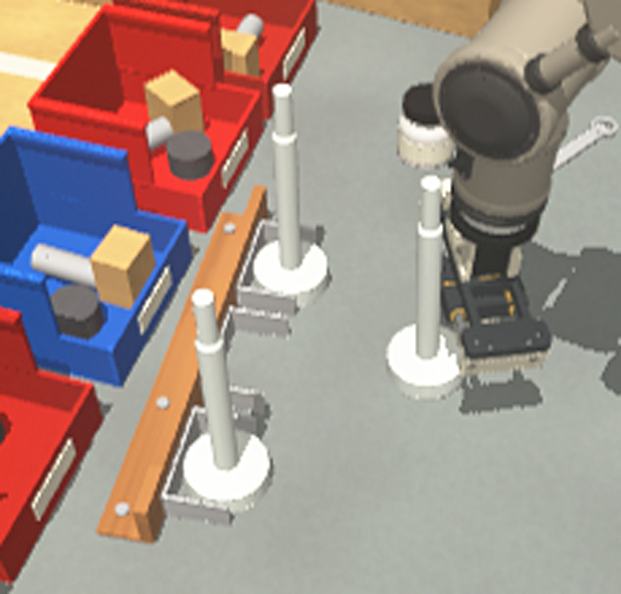

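```bash
cat >> h.py <<'E'
def toolov(tag,box=(330,60,460,240),f=4):
    from cell import vision
    s,R=tool();p=vision.read_camera("side")
    im=cv2.resize(p["pixels"][box[1]:box[3],box[0]:box[2]],None,fx=f,fy=f,interpolation=2)
    def ln(a,b,c):
        q=((proj(p,np.array([a,b])@R.T+s["tool_pos"])-box[:2]+.5)*f).round().astype(int)
        cv2.line(im,q[0].tolist(),q[1].tolist(),c,1)
    def bx(x0,x1,y,z,c):
        for sy in(-y,y):
            for sz in(-z,z): ln([x0,sy,sz],[x1,sy,sz],c)
            for x in(x0,x1): ln([x,sy,-z],[x,sy,z],c)
        for sz in(-z,z):
            for x in(x0,x1): ln([x,-y,sz],[x,y,sz],c)
    bx(-.066,-.12,.095,.0375,(0,0,255)); bx(0,-.066,.019,.0095,(0,255,0))
    cv2.imwrite(f"pics/tov_{tag}.png",im)
E
python3 -c "
from h import *
toolov('e')"
```

```text
t 9.2 tcp [ 0.4647 -0.0401  0.0061] zang 0.473 down [ 0.0454 -0.0165 -0.9988] open 0.0005 F [-2.3 -1.7  0.3] j6 -2.283655705820435
```

View pics/tov_e.png

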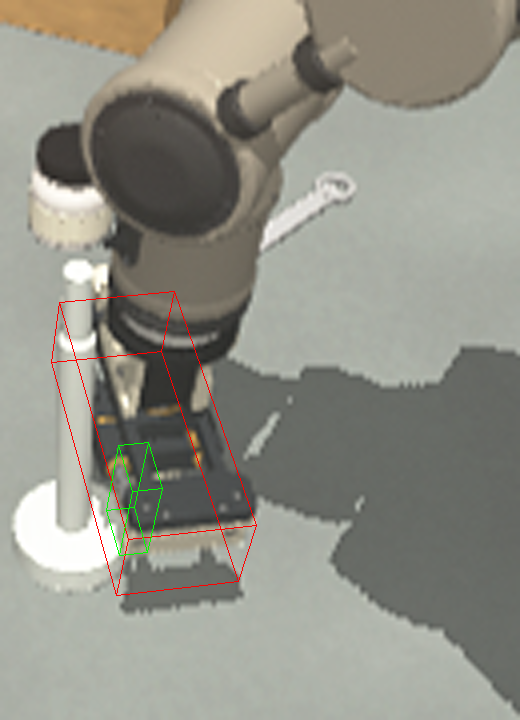

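{"api": "send_rows", "payload": {
  "motion": [
    {"hand": -1, "slide": [0, 0, -3], "spin": 0},
    {"hand": -1, "slide": [0, 0, -6], "spin": 0},
    {"hand": -1, "slide": [0, 0, -10], "spin": 0},
    {"hand": -1, "slide": [0, 0, -10], "spin": 0},
    {"hand": -1, "slide": [0, 0, -10], "spin": 0},
    {"hand": -1, "slide": [-30, 0, 0], "spin": 0},
    {"hand": -1, "slide": [-45, 0, 0], "spin": 0},
    {"hand": -1, "slide": [-45, 0, 0], "spin": 0}
  ]
}}

```text
time: 10.05
tool_pos: [0.415, -0.0571, 0.1222]
tool_rot: [-0.825, 1.537, -0.355]
contact_force: [0.8, -0.6, -0.8]
opening: 0.0005
```

```bash
python3 -c "
from h import *
lean('f');tool()
from cell import vision
p=vision.read_camera('top')
W=cloud(p);x,y,z=W[...,0],W[...,1],W[...,2]
m=(np.hypot(x-.5,y+.021)<.05)&(z>.016)&(z<.03)
print(circ(W[m][:,:2],.038),m.sum())
cv2.imwrite('pics/top_f.png',cv2.resize(p['pixels'][120:280,230:430],None,fx=4,fy=4))
"
```

```text
t 10.05 tcp [ 0.415  -0.0571  0.1222] zang 0.4705 down [ 0.0314 -0.0117 -0.9994] open 0.0005 F [ 0.8 -0.6 -0.8] j6 -2.3593923170952142
stem conf 0.67 491 foot [ 0.4972 -0.0163] lean deg [-0.4 -1.1] flange [ 0.4957 -0.0178] 0.0008 rel zy [ 0.0918 -0.0008]
t 10.15 tcp [ 0.419  -0.0583  0.1262] zang 0.4711 down [ 0.0433 -0.0156 -0.9989] open 0.0001 F [-0.2  0.1 -0.5] j6 -2.359309450998757
(array([ 0.49735011, -0.02140625]), np.float64(0.000953290151649763), ((0.4975162148475647, -0.020863331854343414), 0.0378703735768795)) 286
```

View pics/side_f.png

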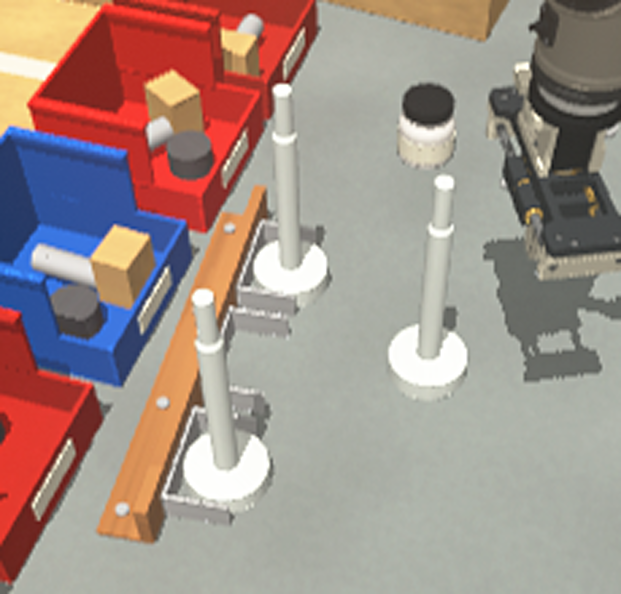

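View pics/top_f.png

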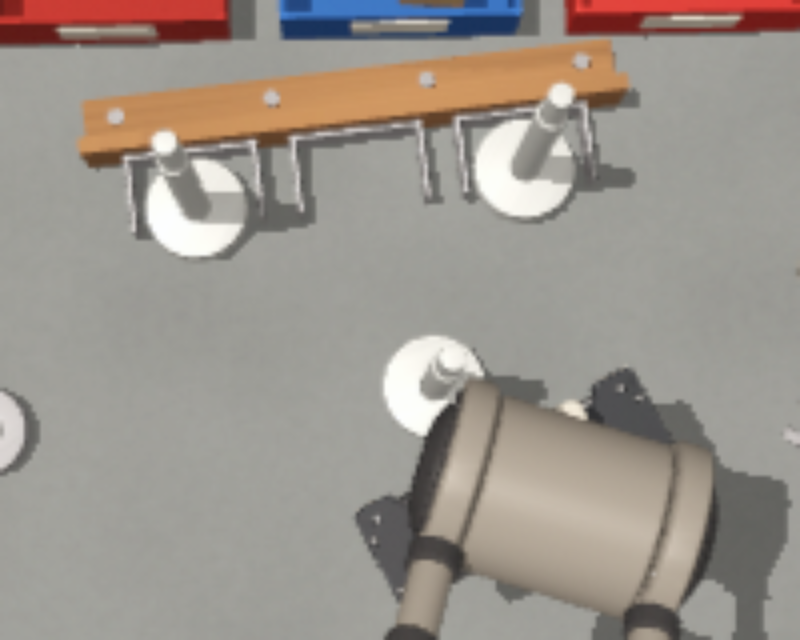

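{"api": "send_rows", "payload": {
  "motion": [
    {"hand": -1, "slide": [-45, 0, 0], "spin": 0},
    {"hand": -1, "slide": [-45, 0, 0], "spin": 0},
    {"hand": -1, "slide": [-45, 0, 0], "spin": 0},
    {"hand": -1, "slide": [-45, 0, 0], "spin": 0},
    {"hand": -1, "slide": [-30, 0, 0], "spin": 0}
  ]
}}

```text
time: 10.7
tool_pos: [0.4035, -0.0549, 0.3306]
tool_rot: [-0.833, 1.55, -0.364]
contact_force: [1.3, -0.6, -0.8]
opening: 0.0007
```

```bash
python3 -c "
from h import *
tool()
from cell import vision
p=vision.read_camera('top');p=vision.read_camera('top')
s,R=tool();print(s['qpos'],R[:,2])
"
```

```text
t 10.7 tcp [ 0.4035 -0.0549  0.3306] zang 0.4686 down [ 0.0197 -0.0075 -0.9998] open 0.0007 F [ 1.3 -0.6 -0.8] j6 -2.3625713779905646
t 10.8 tcp [ 0.4049 -0.0554  0.3316] zang 0.4687 down [ 0.0242 -0.009  -0.9997] open 0.0004 F [ 0.8  0.7 -1.4] j6 -2.362539112859189
[-3.23235232e-01  2.77011144e-02  1.56329370e+00 -8.43101744e-04
  1.52477592e+00 -2.36253911e+00] [0.89201819 0.45165901 0.0175408 ]
```

{"api": "send_rows", "payload": {
  "motion": [
    {"hand": -1, "slide": [0, 0, 48], "spin": 0},
    {"hand": -1, "slide": [0, 0, 48], "spin": 0},
    {"hand": -1, "slide": [0, 0, 48], "spin": 0},
    {"hand": -1, "slide": [0, 0, 48], "spin": 0},
    {"hand": -1, "slide": [0, 0, 48], "spin": 0},
    {"hand": -1, "slide": [0, 0, 48], "spin": 0}
  ]
}}

```text
time: 11.4
tool_pos: [0.6644, 0.0739, 0.3222]
tool_rot: [-1.363, 1.558, -0.902]
contact_force: [0.5, -0.6, 0.3]
opening: 0.0004
```

```bash
python3 -c "
from h import *
s,R=tool();print(s['qpos'],R[:,2])
"
```

```text
t 11.4 tcp [0.6644 0.0739 0.3222] zang 0.4602 down [ 0.0079 -0.01   -0.9999] open 0.0004 F [ 0.5 -0.6  0.3] j6 -2.031230960334284
[ 1.45511154e-03  5.85968300e-01  8.08417746e-01 -1.01347908e-02
  1.73933191e+00 -2.03123096e+00] [0.89597536 0.44409598 0.00262885]
```

{"api": "send_rows", "payload": {
  "motion": [
    {"hand": -1, "slide": [-5, 0, 48], "spin": 0},
    {"hand": -1, "slide": [-5, 0, 48], "spin": 0},
    {"hand": -1, "slide": [0, 0, 48], "spin": 0},
    {"hand": -1, "slide": [0, 0, 48], "spin": 0}
  ]
}}

```text
time: 11.8
tool_pos: [0.778, 0.1364, 0.3021]
tool_rot: [-0.709, 1.547, -0.249]
contact_force: [42.9, 4.5, 13.6]
opening: 0.0
```

```bash
python3 -c "
from h import *
s,R=tool();print(s['qpos'],R[:,2])
"
```

```text
t 11.8 tcp [0.778  0.1364 0.3021] zang 0.4605 down [ 0.0227 -0.0058 -0.9997] open 0.0 F [42.9  4.5 13.6] j6 -1.9554034132927252
[ 0.08003234  1.00606909  0.03573177 -0.00865622  2.07758309 -1.95540341] [0.89569311 0.44431653 0.01779532]
```

{"api": "send_rows", "payload": {
  "motion": [
    {"hand": -1, "slide": [0, 0, -45], "spin": 0},
    {"hand": -1, "slide": [0, 0, -45], "spin": 0},
    {"hand": -1, "slide": [-20, 0, -45], "spin": 0},
    {"hand": -1, "slide": [-45, 0, -20], "spin": 0},
    {"hand": -1, "slide": [-48, 0, 0], "spin": 0},
    {"hand": -1, "slide": [-48, 0, 0], "spin": 0},
    {"hand": -1, "slide": [-48, 0, 0], "spin": 0},
    {"hand": -1, "slide": [0, 0, 0], "spin": 0}
  ]
}}

```text
time: 12.6
tool_pos: [0.6665, 0.0815, 0.4268]
tool_rot: [2.761, 1.483, -3.059]
contact_force: [1.7, -0.3, -0.1]
opening: 0.0004
```

```bash
python3 -c "
from h import *
s,R=tool();print(s['qpos'],R[:,2])
from cell import vision
p=vision.read_camera('side')
q=proj(p,s['tool_pos'][None])[0];print(q)
u,v=q.astype(int);u0=max(0,u-90);v0=max(0,v-100)
cv2.imwrite('pics/side_g.png',cv2.resize(p['pixels'][v0:v0+140,u0:u0+180],None,fx=4,fy=4,interpolation=2));print(u0,v0)
toolov('g',box=(u0,v0,u0+180,v0+140),f=4)
"
```

```text
t 12.6 tcp [0.6665 0.0815 0.4268] zang 0.4643 down [-0.0876 -0.0072 -0.9961] open 0.0004 F [ 1.7 -0.3 -0.1] j6 -2.0288186207333694
[ 0.01085377  0.83556051  0.04345579 -0.00881165  2.35038678 -2.02881862] [ 0.89115138  0.44630045 -0.08164021]
[252.75531497  61.82996781]
162 0
t 12.65 tcp [0.6686 0.0814 0.4261] zang 0.4639 down [-0.0829 -0.0072 -0.9965] open 0.0007 F [ 1.2  0.3 -1.7] j6 -2.028678021514311
```

View pics/side_g.png

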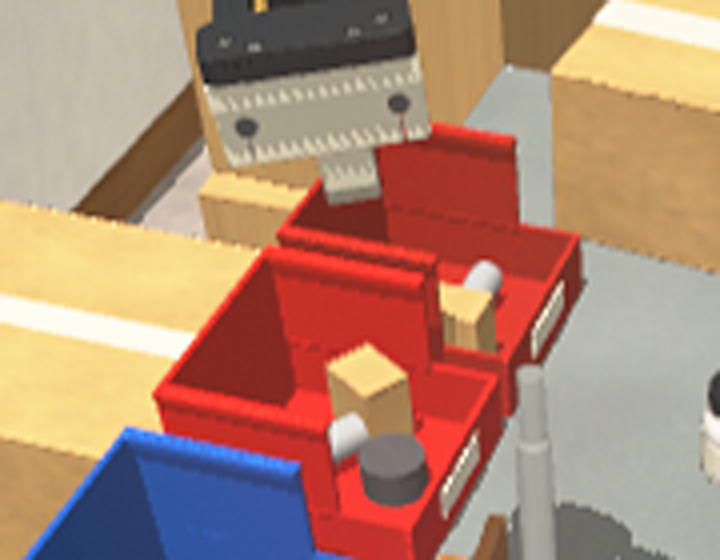

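View pics/tov_g.png

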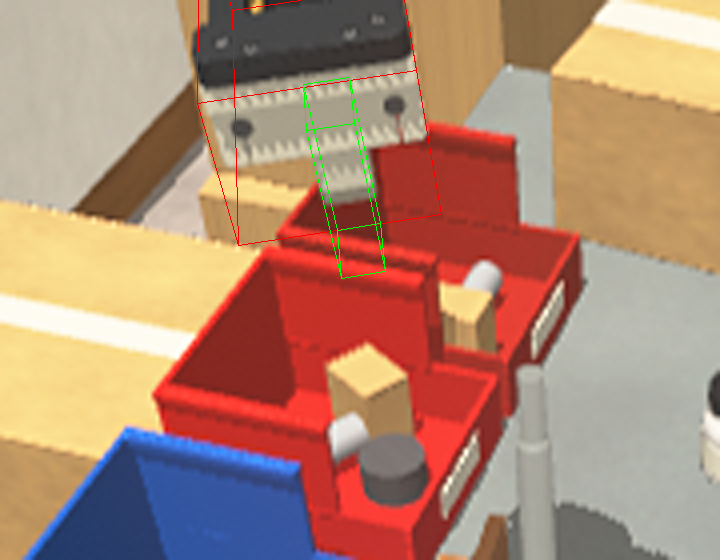

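```bash
python3 -c "
from h import *
s,R=tool()
from cell import vision
p=vision.read_camera('side')
W=cloud(p);L=(W-s['tool_pos'])@R
for (u,v) in [(210,25),(225,27),(245,25),(262,24),(222,32),(245,33),(265,30),(219,38),(240,39),(266,33),(248,42),(250,45),(253,47),(250,48),(256,48)]:
    print((u,v),np.round(L[v,u],4),round(float(p['range_z'][v,u]),3))
m=(abs(L[...,0]+.06)<.09)&(abs(L[...,1])<.12)&(abs(L[...,2])<.06)
q=L[m]
for a in np.arange(-.15,.02,.01):
    t=q[(q[:,0]>=a)&(q[:,0]<a+.01)]
    if len(t):print(round(a,2),len(t),'y',np.round([t[:,1].min(),t[:,1].max()],4),'z',np.round([t[:,2].min(),t[:,2].max()],4))
"
```

```text
t 12.7 tcp [0.6692 0.0816 0.4268] zang 0.4639 down [-0.0795 -0.0072 -0.9968] open 0.0003 F [0.1 0.8 0.9] j6 -2.0285218178643705
(210, 25) [ 1.025 -2.258  0.363] 2.905
(225, 27) [-0.1097  0.0864  0.02  ] 0.575
(245, 25) [-0.1081  0.0858 -0.0077] 0.578
(262, 24) [-0.1068  0.0875 -0.0313] 0.579
(222, 32) [-0.1037  0.0871  0.0258] 0.579
(245, 33) [-0.0963  0.0851 -0.0052] 0.587
(265, 30) [-0.0971  0.0866 -0.034 ] 0.587
(219, 38) [-0.0952  0.086   0.0322] 0.586
(240, 39) [-0.0528  0.0179  0.0087] 0.662
(266, 33) [-0.0926  0.0867 -0.0346] 0.591
(248, 42) [-0.0449  0.0162 -0.0027] 0.67
(250, 45) [-0.0404  0.0182 -0.0049] 0.673
(253, 47) [-0.0326  0.0116 -0.0087] 0.683
(250, 48) [-0.0313  0.0111 -0.0035] 0.684
(256, 48) [ 0.3438 -0.6528  0.0138] 1.39
-0.14 646 y [0.052 0.097] z [-0.0378  0.0351]
-0.13 373 y [0.0298 0.0968] z [-0.0377  0.0354]
-0.12 321 y [0.0077 0.0954] z [-0.0374  0.0355]
-0.11 369 y [0.0839 0.0898] z [-0.0377  0.0358]
-0.1 334 y [0.0802 0.0892] z [-0.0377  0.0355]
-0.09 9 y [0.0848 0.086 ] z [-0.0298  0.0307]
-0.06 30 y [0.0153 0.0202] z [-0.0119  0.0087]
-0.05 78 y [0.0102 0.0196] z [-0.012  0.01 ]
-0.04 52 y [-0.0128  0.0191] z [-0.012   0.0099]
-0.03 19 y [-0.0026  0.0092] z [-0.012   0.0088]
```

Depth from both the side and wrist cameras shows the fingers end about 25–28 mm short of the reported TCP. At a reported z of 6 mm they were passing over the 24 mm flange and pushing the stem. The TCP therefore has to go to about z = −16 mm. I'll move back inward and watch the tilt that has built up.

{"api": "send_rows", "payload": {
  "motion": [
    {"hand": -1, "slide": [15, 0, -45], "spin": 0},
    {"hand": -1, "slide": [15, 0, -45], "spin": 0},
    {"hand": -1, "slide": [15, 0, -45], "spin": 0},
    {"hand": -1, "slide": [15, 0, -45], "spin": 0},
    {"hand": -1, "slide": [15, 0, -45], "spin": 0},
    {"hand": -1, "slide": [15, 0, -45], "spin": 0},
    {"hand": -1, "slide": [0, 0, 0], "spin": 0}
  ]
}}

```text
time: 13.45
tool_pos: [0.4701, -0.0212, 0.363]
tool_rot: [2.785, 1.498, -3.033]
contact_force: [1.4, -0.3, 0.2]
opening: 0.0006
```

```bash
python3 -c "
from h import *
s,R=tool();print(s['qpos'],R[:,2])
from cell import vision
[vision.read_camera('side') for i in range(3)]
tool()
"
```

```text
t 13.45 tcp [ 0.4701 -0.0212  0.363 ] zang 0.4663 down [-0.0724 -0.0079 -0.9973] open 0.0006 F [ 1.4 -0.3  0.2] j6 -2.2312434174689595
[-0.19230722  0.21327349  1.26763437 -0.02185983  1.73032191 -2.23124342] [ 0.89115724  0.448528   -0.06827454]
t 13.6 tcp [ 0.477  -0.0204  0.3663] zang 0.4678 down [-0.0628 -0.0086 -0.998 ] open 0.0002 F [-0.1  0.9  0.6] j6 -2.2293873369506043
```

{"api": "send_rows", "payload": {
  "motion": [
    {"hand": -1, "slide": [0, -8, -48], "spin": 0},
    {"hand": -1, "slide": [0, 0, -30], "spin": 0},
    {"hand": -1, "slide": [0, 0, 0], "spin": 0},
    {"hand": -1, "slide": [48, 0, 0], "spin": 0},
    {"hand": -1, "slide": [48, 0, 0], "spin": 0},
    {"hand": -1, "slide": [48, 0, 0], "spin": 0},
    {"hand": -1, "slide": [0, 0, 0], "spin": 0}
  ]
}}

```text
time: 14.3
tool_pos: [0.4199, -0.0658, 0.2266]
tool_rot: [2.992, 1.528, -2.817]
contact_force: [-0.3, 0.4, -0.1]
opening: 0.0005
```

```bash
python3 -c "
from h import *
s,R=tool();print(s['qpos'],R[:,2])
from cell import vision
[vision.read_camera('side') for i in range(3)]
tool()
"
```

```text
t 14.3 tcp [ 0.4199 -0.0658  0.2266] zang 0.4743 down [-0.0404 -0.0136 -0.9991] open 0.0005 F [-0.3  0.4 -0.1] j6 -2.353130822543117
[-0.3153098   0.16035533  1.70031759 -0.02633226  1.31522742 -2.35313082] [ 0.88884267  0.45626751 -0.04217429]
t 14.45 tcp [ 0.4245 -0.0676  0.2338] zang 0.474 down [-0.0264 -0.0186 -0.9995] open 0.0005 F [ 0.4 -0.1 -0.2] j6 -2.3535939447512524
```

{"api": "send_rows", "payload": {
  "motion": [
    {"hand": -1, "slide": [48, 0, 0], "spin": 0},
    {"hand": -1, "slide": [48, 0, 0], "spin": 0},
    {"hand": -1, "slide": [0, 0, 0], "spin": 0},
    {"hand": -1, "slide": [0, 0, 0], "spin": 0},
    {"hand": -1, "slide": [40, 0, 0], "spin": 0},
    {"hand": -1, "slide": [30, 0, 0], "spin": 0},
    {"hand": -1, "slide": [0, 0, 0], "spin": 0}
  ]
}}

```text
time: 15.15
tool_pos: [0.4465, -0.0776, 0.0876]
tool_rot: [-1.502, 1.531, -1.026]
contact_force: [0.0, -0.7, 0.9]
opening: 0.0009
```

```bash
python3 -c "
from h import *
tool()
from cell import vision
[vision.read_camera('side') for i in range(3)]
s,R=tool()
C=np.array([.4975,-.0205]);d=C-s['tool_pos'][:2];print(d@R[:2,2],d@R[:2,1],R[:2].T@R[:2,0])
"
```

```text
t 15.15 tcp [ 0.4465 -0.0776  0.0876] zang 0.4758 down [ 0.0206 -0.034  -0.9992] open 0.0009 F [ 0.  -0.7  0.9] j6 -2.3473292891162743
t 15.3 tcp [ 0.4479 -0.078   0.0899] zang 0.476 down [ 0.0252 -0.0356 -0.999 ] open 0.0006 F [0.5 0.6 0.6] j6 -2.3474093337207407
0.07046914704047495 0.028385074791057285 [ 0.0019017  -0.04313344  0.00613075]
```

{"api": "send_rows", "payload": {
  "motion": [
    {"hand": -1, "slide": [0, 32, -8], "spin": 0},
    {"hand": -1, "slide": [0, 0, 0], "spin": 0},
    {"hand": -1, "slide": [35, 0, 0], "spin": 0},
    {"hand": -1, "slide": [35, 0, 0], "spin": 0},
    {"hand": -1, "slide": [12, 0, 0], "spin": 0},
    {"hand": -1, "slide": [0, 0, 0], "spin": 0}
  ]
}}

```text
time: 15.9
tool_pos: [0.4414, -0.0595, 0.0178]
tool_rot: [-1.171, 1.502, -0.694]
contact_force: [0.1, -0.2, 0.6]
opening: 0.0005
```

```bash
cat >> h.py <<'E'
def rel(C=(.4975,-.0205)):
    s,R=tool();d=np.array(C)-s['tool_pos'][:2]
    print('rel z,y',d@R[:2,2],d@R[:2,1],'tilt zy',R[:2,2]@R[:2,0],R[:2,1]@R[:2,0])
E
python3 -c "
from h import *
rel()
from cell import vision
[vision.read_camera('side') for i in range(2)]
rel()
"
```

```text
t 15.9 tcp [ 0.4414 -0.0595  0.0178] zang 0.4776 down [ 0.0527 -0.0439 -0.9976] open 0.0005 F [ 0.1 -0.2  0.6] j6 -2.295983394465615
rel z,y 0.06774908259924237 0.008965019286137823 tilt zy 0.026637799126949965 -0.0630911043671847
t 16.0 tcp [ 0.442  -0.0596  0.0189] zang 0.4776 down [ 0.0548 -0.0445 -0.9975] open 0.0006 F [-0.2 -0.   0.9] j6 -2.295926699040184
rel z,y 0.06725006457088431 0.009363411972537983 tilt zy 0.028196948786324793 -0.06451199293564686
```

{"api": "send_rows", "payload": {
  "motion": [
    {"hand": -1, "slide": [0, 10, -4], "spin": 0},
    {"hand": -1, "slide": [20, 0, 0], "spin": 0},
    {"hand": -1, "slide": [8, 0, 0], "spin": 0},
    {"hand": -1, "slide": [3, 0, 0], "spin": 0},
    {"hand": -1, "slide": [0, 0, 0], "spin": 0}
  ]
}}

```text
time: 16.5
tool_pos: [0.4381, -0.0538, -0.0082]
tool_rot: [-1.112, 1.491, -0.635]
contact_force: [-0.1, -0.4, -0.2]
opening: 0.0006
```

```bash
python3 -c "
from h import *
rel()
lean('h')
from cell import vision
p=vision.read_camera('wrist');cv2.imwrite('pics/w_h.png',p['pixels'])
rel()
"
```

```text
t 16.5 tcp [ 0.4381 -0.0538 -0.0082] zang 0.478 down [ 0.0639 -0.0471 -0.9968] open 0.0006 F [-0.1 -0.4 -0.2] j6 -2.274950052271576
rel z,y 0.06801585197088318 0.0023794839249945935 tilt zy 0.03503522992990119 -0.07094116997670738
t 16.5 tcp [ 0.4381 -0.0538 -0.0082] zang 0.478 down [ 0.0639 -0.0471 -0.9968] open 0.0006 F [-0.1 -0.4 -0.2] j6 -2.274950052271576
stem conf 0.91 481 foot [ 0.4945 -0.0179] lean deg [ 0.7 -0.6] flange [ 0.4959 -0.0186] 0.0007 rel zy [0.0665 0.0061]
t 16.65 tcp [ 0.4385 -0.0539 -0.008 ] zang 0.4781 down [ 0.0648 -0.0473 -0.9968] open 0.0004 F [-0.9  0.2 -0.3] j6 -2.275104955540037
rel z,y 0.06772583023494655 0.0027167344341796494 tilt zy 0.035730416905194455 -0.07157562908955474
```

View pics/side_h.png

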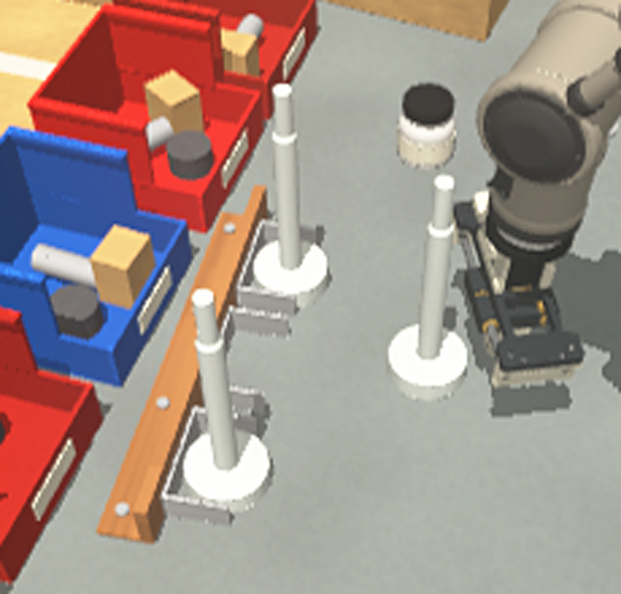

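View pics/w_h.png

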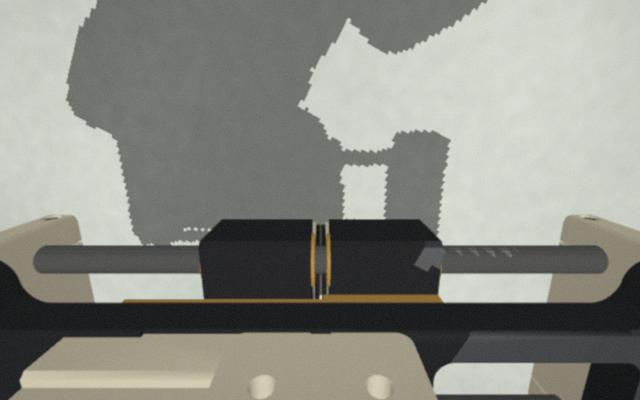

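{"api": "send_rows", "payload": {
  "motion": [
    {"hand": -1, "slide": [4, 0, 0], "spin": 0},
    {"hand": -1, "slide": [4, 0, 0], "spin": 0},
    {"hand": -1, "slide": [0, 0, 0], "spin": 0}
  ]
}}

```text
time: 16.95
tool_pos: [0.4396, -0.0545, -0.0158]
tool_rot: [-1.101, 1.489, -0.625]
contact_force: [-0.1, 0.0, 0.2]
opening: 0.0005
```

```bash
python3 -c "
from h import *
rel()
"
```

```text
t 16.95 tcp [ 0.4396 -0.0545 -0.0158] zang 0.478 down [ 0.0663 -0.0478 -0.9967] open 0.0005 F [-0.1  0.   0.2] j6 -2.273113513091009
rel z,y 0.06702708610780163 0.0037617996625235973 tilt zy 0.03683924297173298 -0.07263153949713265
```

{"api": "send_rows", "payload": {
  "motion": [
    {"hand": -1, "slide": [0.2, 0, 6], "spin": 0},
    {"hand": -1, "slide": [0.2, 0, 5], "spin": 0},
    {"hand": -1, "slide": [0.2, 0, 4], "spin": 0},
    {"hand": -1, "slide": [0.1, 0, 4], "spin": 0},
    {"hand": -1, "slide": [0.1, 0, 4], "spin": 0},
    {"hand": -1, "slide": [0.1, 0, 4], "spin": 0}
  ]
}}

```text
time: 17.55
tool_pos: [0.4631, -0.0412, -0.0162]
tool_rot: [-1.14, 1.494, -0.663]
contact_force: [-5.8, -2.5, 3.4]
opening: 0.0007
```

```bash
python3 -c "
from h import *
rel()
lean('i')
"
```

```text
t 17.55 tcp [ 0.4631 -0.0412 -0.0162] zang 0.478 down [ 0.0608 -0.0475 -0.997 ] open 0.0007 F [-5.8 -2.5  3.4] j6 -2.225890167534494
rel z,y 0.04001962591485084 0.00266836255942352 tilt zy 0.032144289151363054 -0.0699286949060534
t 17.55 tcp [ 0.4631 -0.0412 -0.0162] zang 0.478 down [ 0.0608 -0.0475 -0.997 ] open 0.0007 F [-5.8 -2.5  3.4] j6 -2.225890167534494
```

View pics/side_i.png

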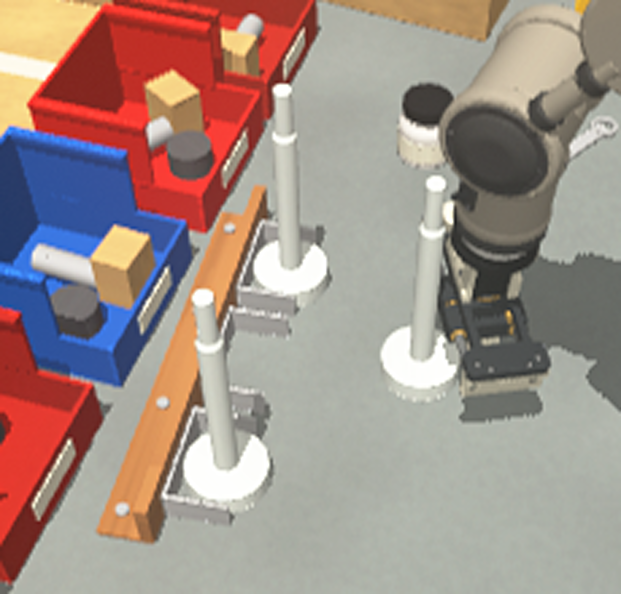

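Now it slides and stays upright. I'll keep pushing.

{"api": "send_rows", "payload": {
  "motion": [
    {"hand": -1, "slide": [0.1, 0, 4], "spin": 0},
    {"hand": -1, "slide": [0.1, 0, 4], "spin": 0},
    {"hand": -1, "slide": [0.1, 0, 4], "spin": 0},
    {"hand": -1, "slide": [0.1, 0, 4], "spin": 0},
    {"hand": -1, "slide": [0.1, 0, 4], "spin": 0},
    {"hand": -1, "slide": [0.1, 0, 4], "spin": 0},
    {"hand": -1, "slide": [0.1, 0, 3], "spin": 0}
  ]
}}

```text
time: 18.35
tool_pos: [0.4817, -0.029, -0.0163]
tool_rot: [-1.253, 1.502, -0.776]
contact_force: [-5.0, -2.7, 4.4]
opening: 0.0005
```

```bash
python3 -c "
from h import *
look('j')
"
```

```text
t 18.35 tcp [ 0.4817 -0.029  -0.0163] zang 0.4782 down [ 0.0488 -0.0479 -0.9977] open 0.0005 F [-5.  -2.7  4.4] j6 -2.1864854949558663
top conf 0.61 flange [0.6355 0.1531] rms 0.0018 372 in pocket [-0.0026  0.1236] tool rel zy [0.2203 0.091 ] top [0.6323 0.1528]
side conf 0.82 flange [ 0.5217 -0.004 ] rms 0.0008 446 in pocket [-0.1322 -0.0208] tool rel zy [0.047  0.0039] top [ 0.5211 -0.0006]
```

View pics/side_j.png

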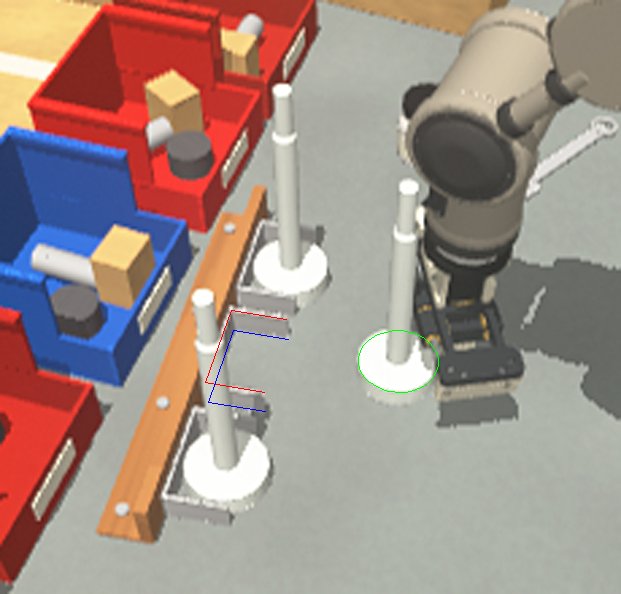

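View pics/top_j.png

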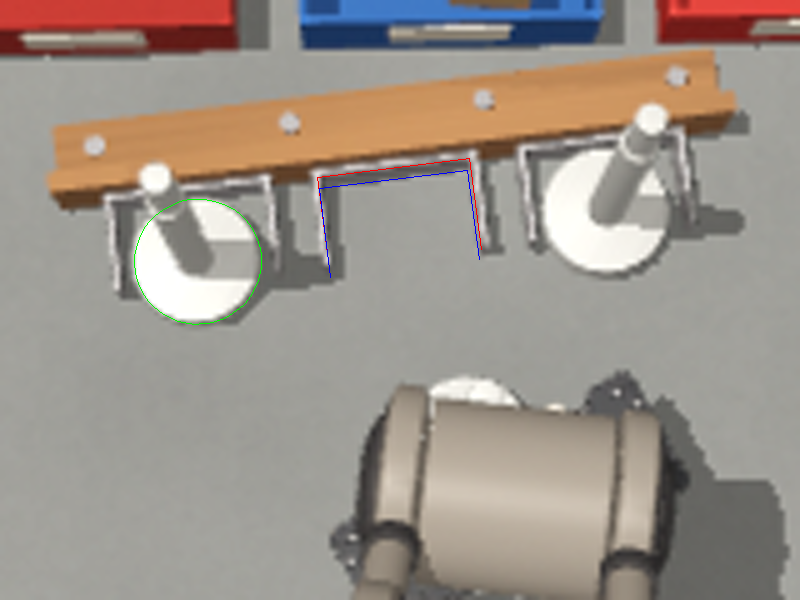

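{"api": "send_rows", "payload": {
  "motion": [
    {"hand": -1, "slide": [0.1, 0, 5], "spin": 0},
    {"hand": -1, "slide": [0.1, 0, 5], "spin": 0},
    {"hand": -1, "slide": [0.1, 0, 5], "spin": 0},
    {"hand": -1, "slide": [0.1, 0, 5], "spin": 0},
    {"hand": -1, "slide": [0.1, 0, 5], "spin": 0},
    {"hand": -1, "slide": [0.1, 0, 5], "spin": 0},
    {"hand": -1, "slide": [0.1, 0, 5], "spin": 0},
    {"hand": -1, "slide": [0.1, 0, 3], "spin": 0}
  ]
}}

```text
time: 19.35
tool_pos: [0.5109, -0.0125, -0.0165]
tool_rot: [-1.377, 1.508, -0.9]
contact_force: [-5.1, -3.3, 5.8]
opening: 0.0005
```

```bash
python3 -c "
from h import *
look('k');rel()
"
```

```text
t 19.35 tcp [ 0.5109 -0.0125 -0.0165] zang 0.4773 down [ 0.0388 -0.0488 -0.9981] open 0.0005 F [-5.1 -3.3  5.8] j6 -2.139584671663444
side conf 0.62 flange [0.5541 0.0139] rms 0.0028 422 in pocket [-0.0981 -0.0063] tool rel zy [0.0505 0.0037] top [0.5511 0.0155]
side conf 0.31 flange [0.4198 0.3899] rms 0.0104 71 in pocket [-0.1922  0.3816] tool rel zy [0.104  0.3986] top None
t 19.55 tcp [ 0.5112 -0.0124 -0.0165] zang 0.4772 down [ 0.0399 -0.0485 -0.998 ] open 0.0004 F [-3.7 -0.5  2.7] j6 -2.139883581576965
rel z,y -0.01589224859973359 -0.000956068916676822 tilt zy 0.013126308870012796 -0.061314979194216065
```

View pics/side_k.png

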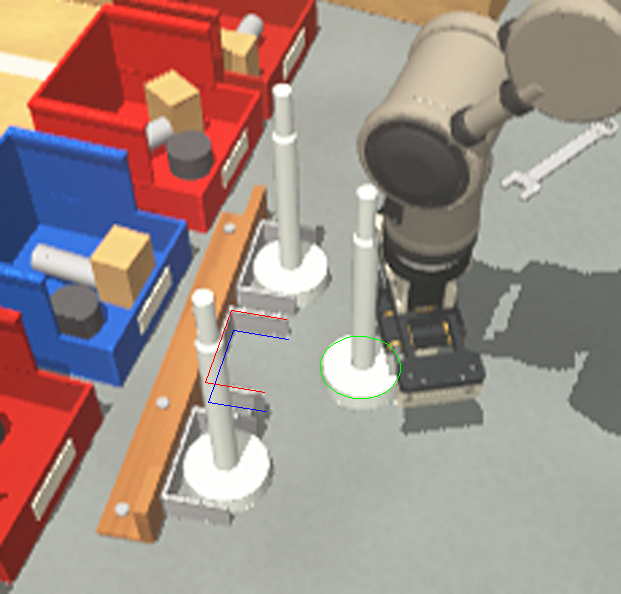

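{"api": "send_rows", "payload": {
  "motion": [
    {"hand": -1, "slide": [0.1, 0, 5], "spin": 0},
    {"hand": -1, "slide": [0.1, 0, 5], "spin": 0},
    {"hand": -1, "slide": [0.1, 0, 5], "spin": 0},
    {"hand": -1, "slide": [0.1, 0, 4], "spin": 0},
    {"hand": -1, "slide": [0, 0, 0], "spin": 0},
    {"hand": -1, "slide": [0, 0, -10], "spin": 0},
    {"hand": -1, "slide": [0, 0, -40], "spin": 0},
    {"hand": -1, "slide": [0, 0, 0], "spin": 0}
  ]
}}

```text
time: 20.35
tool_pos: [0.4806, -0.0276, -0.0177]
tool_rot: [-1.375, 1.508, -0.897]
contact_force: [-0.4, 0.6, -0.6]
opening: 0.0003
```

```bash
python3 -c "
from h import *
look('l');rel()
"
```

```text
t 20.35 tcp [ 0.4806 -0.0276 -0.0177] zang 0.4777 down [ 0.0389 -0.0487 -0.9981] open 0.0003 F [-0.4  0.6 -0.6] j6 -2.1786296684171407
top conf 0.81 flange [0.567  0.0172] rms 0.0018 245 in pocket [-0.0849 -0.0045] tool rel zy [0.0973 0.0001] top [0.566  0.0179]
side conf 0.58 flange [0.5665 0.0196] rms 0.0005 478 in pocket [-0.0852 -0.002 ] tool rel zy [0.098  0.0025] top [0.5651 0.0232]
side conf 0.24 flange [0.4677 0.3197] rms 0.0049 583 in pocket [-0.152   0.3069] tool rel zy [0.1482 0.3139] top None
t 20.55 tcp [ 0.4869 -0.0273 -0.0164] zang 0.4789 down [ 0.0465 -0.0499 -0.9977] open 0.0002 F [-0.2 -0.4 -0.2] j6 -2.176943912247698
rel z,y 0.012554666289157914 0.0011199549838313326 tilt zy 0.01830195382940373 -0.06553797791355664
```

View pics/top_l.png

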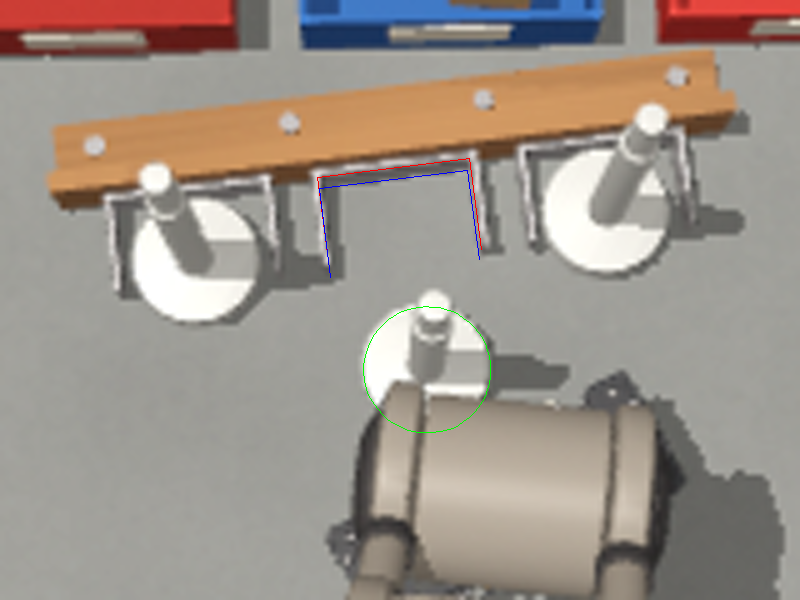

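View pics/side_l.png

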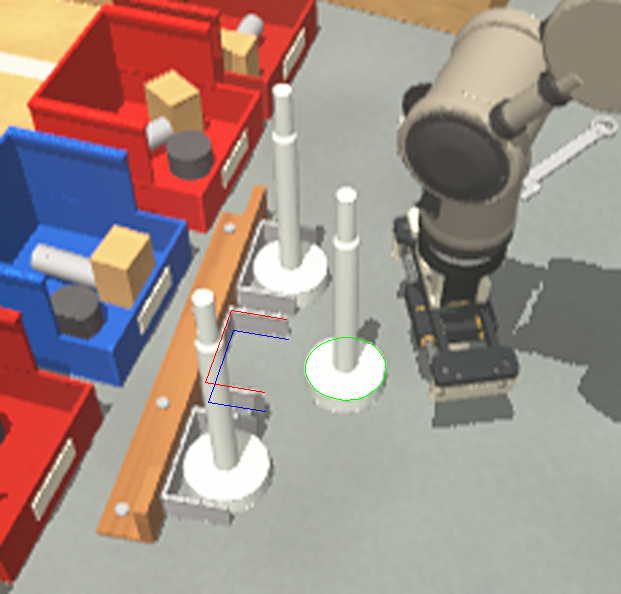

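{"api": "send_rows", "payload": {
  "motion": [
    {"hand": -1, "slide": [-1, 0, 0], "spin": 0.118},
    {"hand": -1, "slide": [0, 0, 0], "spin": 0.118},
    {"hand": -1, "slide": [0, 0, 0], "spin": 0.118},
    {"hand": -1, "slide": [-1, 17, 0], "spin": 0},
    {"hand": -1, "slide": [-1, 16, 0], "spin": 0},
    {"hand": -1, "slide": [0, 0, 0], "spin": 0}
  ]
}}

```text
time: 21.15
tool_pos: [0.4893, 0.0072, -0.0145]
tool_rot: [-0.848, 1.496, -0.738]
contact_force: [0.3, 0.2, 0.3]
opening: 0.0006
```

```bash
python3 -c "
from h import *
rel((.567,.018))
from cell import vision
[vision.read_camera('side') for i in range(2)]
rel((.567,.018))
"
```

```text
t 21.15 tcp [ 0.4893  0.0072 -0.0145] zang 0.1117 down [ 0.0554 -0.0504 -0.9972] open 0.0006 F [0.3 0.2 0.3] j6 -1.7304966550688257
rel z,y 0.07829374983065748 0.0023186945530325937 tilt zy 0.04942388718101737 -0.056062858210739766
t 21.25 tcp [ 0.4895  0.006  -0.0145] zang 0.1111 down [ 0.0556 -0.0508 -0.9972] open 0.0007 F [ 0.4 -0.4 -0.1] j6 -1.7319581516620497
rel z,y 0.07821855465629549 0.003594765760778406 tilt zy 0.04956827483478651 -0.056416999292277815
```

{"api": "send_rows", "payload": {
  "motion": [
    {"hand": -1, "slide": [1, 2, 8], "spin": 0},
    {"hand": -1, "slide": [1, 0, 8], "spin": 0},
    {"hand": -1, "slide": [1, 0, 6], "spin": 0},
    {"hand": -1, "slide": [0.5, 0, 5], "spin": 0},
    {"hand": -1, "slide": [0.2, 0, 5], "spin": 0},
    {"hand": -1, "slide": [0.2, 0, 5], "spin": 0},
    {"hand": -1, "slide": [0.2, 0, 5], "spin": 0},
    {"hand": -1, "slide": [0.2, 0, 5], "spin": 0}
  ]
}}

```text
time: 22.05
tool_pos: [0.5342, 0.0114, -0.018]
tool_rot: [-0.996, 1.505, -0.887]
contact_force: [-6.7, -0.6, 4.0]
opening: 0.0003
```

```bash
python3 -c "
from h import *
look('m');rel()
"
```

```text
t 22.05 tcp [ 0.5342  0.0114 -0.018 ] zang 0.1093 down [ 0.0416 -0.0511 -0.9978] open 0.0003 F [-6.7 -0.6  4. ] j6 -1.7156522104285938
side conf 0.65 flange [0.5864 0.0167] rms 0.0336 212 in pocket [-0.0657 -0.0069] tool rel zy [ 0.0524 -0.0003] top [0.5794 0.0259]
t 22.25 tcp [ 0.5352  0.0114 -0.018 ] zang 0.1093 down [ 0.0445 -0.051  -0.9977] open 0.0004 F [-3.8 -0.2  1.1] j6 -1.7156328673677061
rel z,y -0.04094330215636221 -0.027640845785189747 tilt zy 0.03863526155141384 -0.05539662527201186
```

View pics/side_m.png

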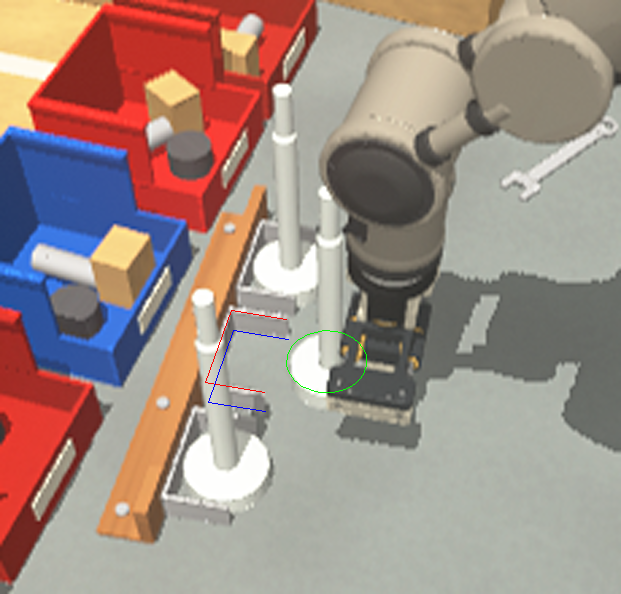

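{"api": "send_rows", "payload": {
  "motion": [
    {"hand": -1, "slide": [0, 0, 5], "spin": 0},
    {"hand": -1, "slide": [0.1, 0, 5], "spin": 0},
    {"hand": -1, "slide": [0.1, 0, 5], "spin": 0},
    {"hand": -1, "slide": [0.1, 0, 5], "spin": 0},
    {"hand": -1, "slide": [0.1, 0, 5], "spin": 0},
    {"hand": -1, "slide": [0.1, 0, 4], "spin": 0},
    {"hand": -1, "slide": [0.1, 0, 4], "spin": 0}
  ]
}}

```text
time: 22.95
tool_pos: [0.5605, 0.015, -0.0181]
tool_rot: [-1.184, 1.513, -1.075]
contact_force: [-5.5, -0.8, 5.3]
opening: 0.0008
```

```bash
python3 -c "
from h import *
look('n');rel()
"
```

```text
t 22.95 tcp [ 0.5605  0.015  -0.0181] zang 0.109 down [ 0.0276 -0.051  -0.9983] open 0.0008 F [-5.5 -0.8  5.3] j6 -1.7090869593948321
side conf 0.94 flange [0.6057 0.0228] rms 0.0037 182 in pocket [-0.0459 -0.0029] tool rel zy [0.0458 0.0029] top [0.6053 0.0295]
t 23.15 tcp [ 0.5613  0.015  -0.0181] zang 0.109 down [ 0.0297 -0.0509 -0.9983] open 0.0003 F [-3.9 -0.1  3. ] j6 -1.7091028081085315
rel z,y -0.06729023092555976 -0.028360110587370892 tilt zy 0.024025882256882618 -0.05373097891168867
```

View pics/side_n.png

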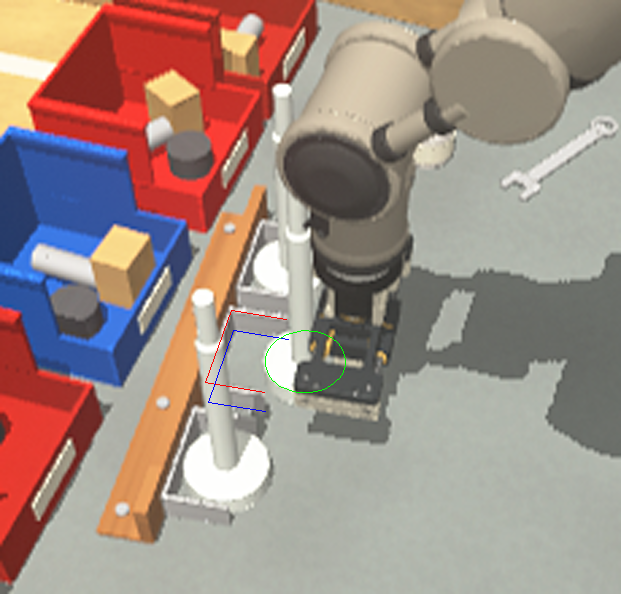

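View pics/top_n.png

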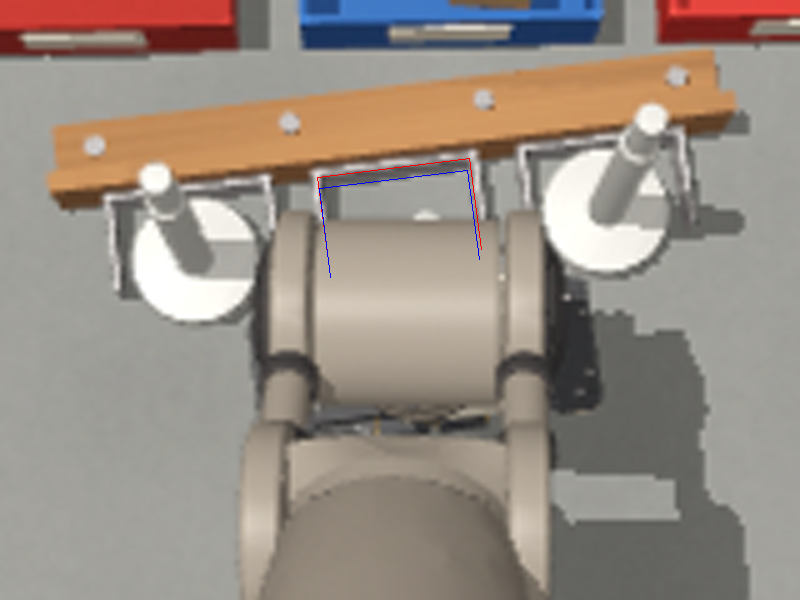

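{"api": "send_rows", "payload": {
  "motion": [
    {"hand": -1, "slide": [0.1, 0, 5], "spin": 0},
    {"hand": -1, "slide": [0.1, 0, 5], "spin": 0},
    {"hand": -1, "slide": [0.1, 0, 5], "spin": 0},
    {"hand": -1, "slide": [0.1, 0, 5], "spin": 0},
    {"hand": -1, "slide": [0.1, 0, 5], "spin": 0},
    {"hand": -1, "slide": [0.1, 0, 4], "spin": 0},
    {"hand": -1, "slide": [0.1, 0, 4], "spin": 0}
  ]
}}

```text
time: 23.85
tool_pos: [0.5884, 0.0186, -0.0184]
tool_rot: [-1.353, 1.517, -1.244]
contact_force: [-5.7, -0.5, 3.4]
opening: 0.0008
```

```bash
python3 -c "
from h import *
look('o');rel()
"
```

```text
t 23.85 tcp [ 0.5884  0.0186 -0.0184] zang 0.1088 down [ 0.0172 -0.0509 -0.9986] open 0.0008 F [-5.7 -0.5  3.4] j6 -1.7034948022838938
side conf 0.67 flange [0.6338 0.0238] rms 0.0076 153 in pocket [-0.0178 -0.0048] tool rel zy [0.0457 0.0003] top [0.6342 0.0331]
t 24.05 tcp [ 0.5892  0.0186 -0.0184] zang 0.1088 down [ 0.0195 -0.0508 -0.9985] open 0.0006 F [-2.8  0.7  2.2] j6 -1.7035207982162524
rel z,y -0.0954401606847932 -0.028920832257702662 tilt zy 0.01386258808332206 -0.052575329250243615
```

View pics/side_o.png

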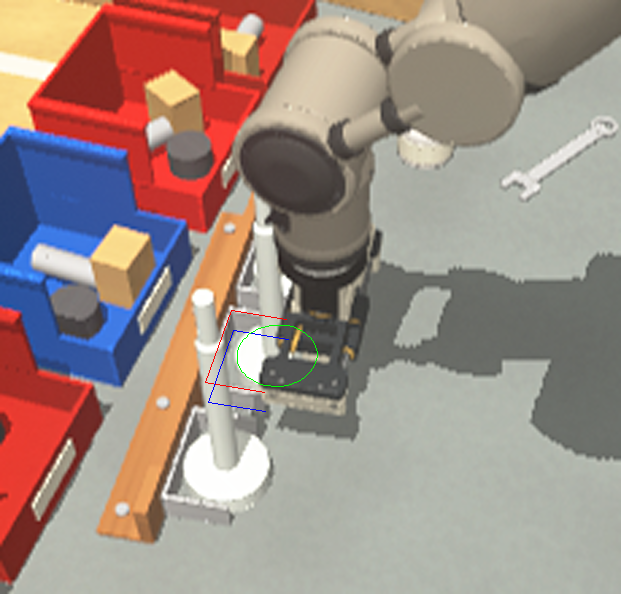

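{"api": "send_rows", "payload": {
  "motion": [
    {"hand": -1, "slide": [0.1, 0, 4], "spin": 0},
    {"hand": -1, "slide": [0.1, 0, 4], "spin": 0},
    {"hand": -1, "slide": [0.1, 0, 3], "spin": 0}
  ]
}}

```text
time: 24.35
tool_pos: [0.5978, 0.0197, -0.0186]
tool_rot: [-1.401, 1.518, -1.293]
contact_force: [-6.5, -0.1, 4.0]
opening: 0.0003
```

{"api": "send_rows", "payload": {
  "motion": [
    {"hand": -1, "slide": [0, 0, 2.5], "spin": 0},
    {"hand": -1, "slide": [0, 0, 2.5], "spin": 0}
  ]
}}

```text
time: 24.55
tool_pos: [0.6014, 0.0201, -0.0186]
tool_rot: [-1.459, 1.518, -1.35]
contact_force: [-6.9, -0.1, 4.4]
opening: 0.0007
```

{"api": "send_rows", "payload": {
  "motion": [
    {"hand": -1, "slide": [0, 0, 2.5], "spin": 0}
  ]
}}

```text
time: 24.65
tool_pos: [0.6031, 0.0203, -0.0185]
tool_rot: [-1.488, 1.519, -1.38]
contact_force: [-5.6, -0.7, 5.0]
opening: 0.0004
```

{"api": "send_rows", "payload": {
  "motion": [
    {"hand": -1, "slide": [0, 0, 2.5], "spin": 0}
  ]
}}

```text
time: 24.75
tool_pos: [0.6042, 0.0204, -0.0186]
tool_rot: [-1.547, 1.519, -1.439]
contact_force: [-12.1, -2.2, 8.9]
opening: 0.0007
```

{"api": "send_rows", "payload": {
  "motion": [
    {"hand": -1, "slide": [0, 0, 2.5], "spin": 0}
  ]
}}

```text
time: 24.85
tool_pos: [0.6041, 0.0204, -0.0186]
tool_rot: [-1.657, 1.519, -1.549]
contact_force: [-15.0, -2.6, 10.9]
opening: -0.0001
```

```bash
python3 -c "
from h import *
look('p');rel()
"
```

```text
t 24.85 tcp [ 0.6041  0.0204 -0.0186] zang 0.1082 down [ 0.0011 -0.052  -0.9986] open -0.0001 F [-15.   -2.6  10.9] j6 -1.6997260082562184
side conf 0.72 flange [0.6951 0.0393] rms 0.0067 119 in pocket [0.0448 0.0042] tool rel zy [0.0925 0.009 ] top [0.6428 0.0547]
t 25.05 tcp [ 0.6041  0.0204 -0.0187] zang 0.1082 down [ 0.0014 -0.0519 -0.9987] open 0.0006 F [-11.7  -1.1   8.4] j6 -1.6997898985259883
rel z,y -0.1103492105877717 -0.029098220745928785 tilt zy -0.00418595562435252 -0.051655489864137386
```

View pics/side_p.png

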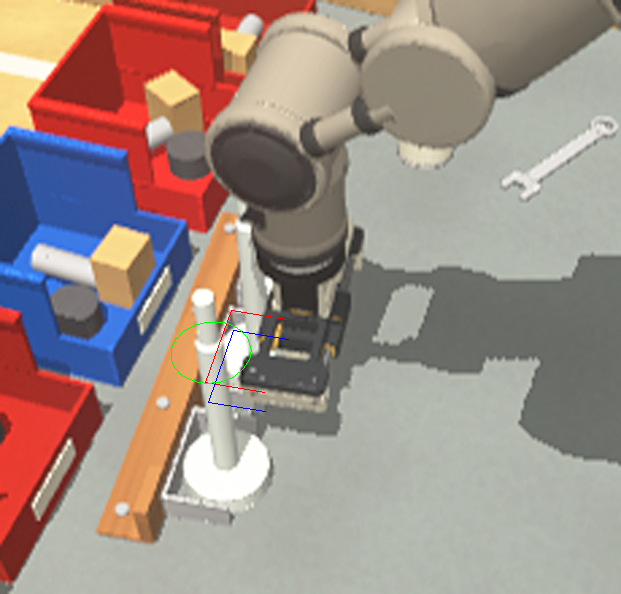

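Force rose to 15 N and motion stopped exactly at the predicted home position. I'll back off straight and check.

{"api": "send_rows", "payload": {
  "motion": [
    {"hand": -1, "slide": [0, 0, -4], "spin": 0},
    {"hand": -1, "slide": [0, 0, -10], "spin": 0},
    {"hand": -1, "slide": [0, 0, -35], "spin": 0},
    {"hand": -1, "slide": [-10, 0, -45], "spin": 0},
    {"hand": -1, "slide": [-20, 0, -45], "spin": 0},
    {"hand": -1, "slide": [-20, 0, -35], "spin": 0},
    {"hand": -1, "slide": [0, 0, 0], "spin": 0}
  ]
}}

```text
time: 25.75
tool_pos: [0.4306, 0.0035, 0.0312]
tool_rot: [-1.35, 1.516, -1.242]
contact_force: [0.2, -0.4, 0.3]
opening: 0.0006
```

```bash
python3 -c "
from h import *
look('q');rel()
"
```

```text
t 25.75 tcp [0.4306 0.0035 0.0312] zang 0.1083 down [ 0.0178 -0.0522 -0.9985] open 0.0006 F [ 0.2 -0.4  0.3] j6 -1.7518054847529592
top conf 0.74 flange [0.6528 0.0224] rms 0.0023 348 in pocket [ 0.0009 -0.0082] tool rel zy [ 0.2229 -0.005 ] top [0.6492 0.0234]
side conf 0.89 flange [0.6501 0.0252] rms 0.0024 430 in pocket [-0.0015 -0.0051] tool rel zy [ 0.2205 -0.0019] top [0.649  0.0285]
side conf 0.6 flange [0.5957 0.3898] rms 0.012 163 in pocket [-0.0173  0.3631] tool rel zy [0.2059 0.3658] top None
t 25.95 tcp [0.4352 0.0033 0.0298] zang 0.1086 down [ 0.0196 -0.0523 -0.9984] open 0.0005 F [-0.  -0.2 -0.4] j6 -1.7512253169488974
rel z,y 0.05930369983415176 -0.030274312285051248 tilt zy 0.013842281385979514 -0.05401230932912308
```

View pics/side_q.png

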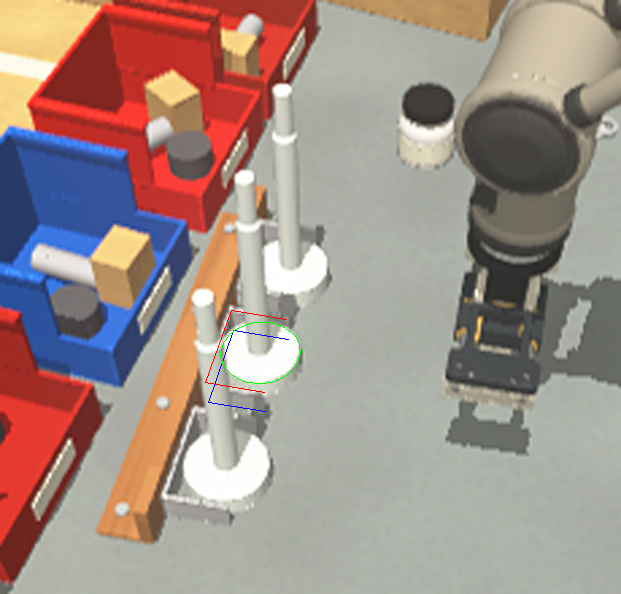

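View pics/top_q.png

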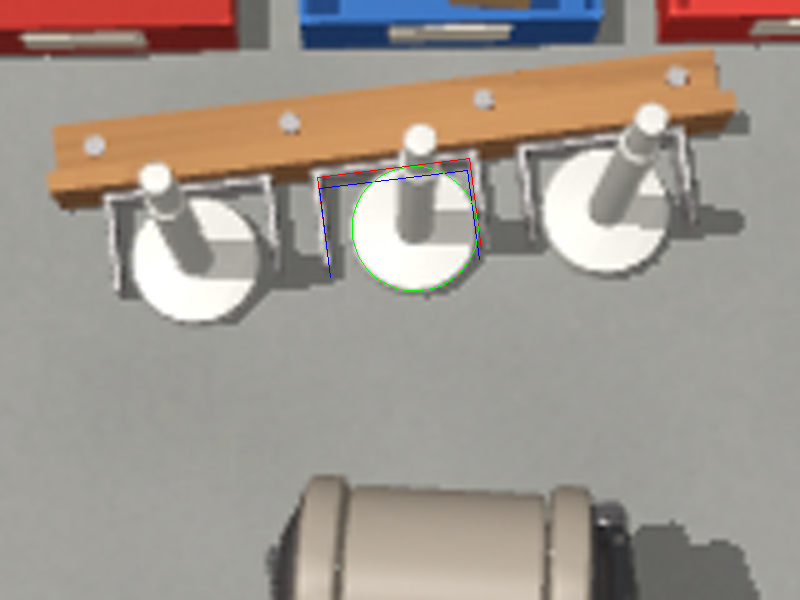

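```bash
python3 -c "
from cell import job,vision
from h import *
p=vision.read_camera('side');W=cloud(p)
for t in ('bearing','grease_jar','spanner','small_carton','hub'):
    d=vision.cut_out(p,t)
    if d: print(t,round(d[0]['conf'],2),np.round(np.nanmedian(W[d[0]['mask']],0),3))
p=vision.read_camera('top');W=cloud(p);x,y,z=W[...,0],W[...,1],W[...,2]
for c in ((.635,.155),(.662,-.09)):
    m=(np.hypot(x-c[0],y-c[1])<.045)&(z>.017)&(z<.029)&(p['pixels'].min(-1)>170);print(circ(W[m][:,:2],.038)[:2])
print(job.hand_in())
"
```

```text
bearing 0.84 [0.469 0.323 0.019]
grease_jar 0.71 [ 0.576 -0.31   0.05 ]
spanner 0.45 [ 0.387 -0.424  0.004]
small_carton 0.91 [0.599 0.386 0.054]
hub 0.72 [0.651 0.076 0.022]
(array([0.63707589, 0.15446312]), np.float64(0.001381778580915939))
(array([ 0.66339919, -0.091462  ]), np.float64(0.003230266746134354))
the job is handed in; nothing more can be done
None
```

The loose spindle stands upright in the empty middle pocket, pushed in at its foot, and the job is handed in at about 26 s of the 61 s. No verdict was reported.

**Position:** the last push stopped at about 15 N, exactly where I expected the back wall. After I backed off:

| Pocket axis | Top camera | Side camera | Limit |
|---|---|---|---|
| x | +1 mm | −1.5 mm | −8 to +6 mm |
| y | −8 mm | −5 mm | ±12 mm |

- My pocket position may be 1–2 mm off in y. The spindle sits closer to the −y wall.
- **Other objects:** the parked spindles, bearing, jar and carton read within about 3 mm of where they started, which is measurement noise. The network gave a wrong match for the hub and a poor one for the partly hidden spanner, so I couldn't check those by number. The arm never went near the hub, and passed the spanner only high up.
- **Robot:** clear of everything when I handed in.

**What went wrong on the way:**
- **Early tipping:** the first two pushes leaned the spindle by an estimated 7° and 3° (limit 14°). It settled upright again 3–4 mm from its start. The fingers actually end about 25–28 mm short of the reported TCP, so they had passed over the foot and loaded the stem. Working with the TCP at about z = −16 to −18 mm, it slid upright.
- **Joint 3 limit:** while trying to tilt the tool, joint 3 read 0.0357 rad for a moment, just under its stated 0.04 limit, with a force of about 45 N. This could count as a range violation.

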